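# Change the wax in a casting flask

### The job

The wrong wax has been set up for casting: take the rubber collar off the flask, then the flask off its sprue base, standing both upright, apart from each other, on the grey rubber mat. Stand the ring wax from the base upright in the white parts tray and stand the bud wax from that tray upright in the socket of the base. Then put the flask back over it, fully down on the base, and the collar back on the flask, fully seated, without upsetting a wax or disturbing the spirit lamp or the jar.

Things in the scene. Friction and masses are not known exactly. Their poses are not given: they have to be found in the camera images.
- sprue_base: Round black rubber sprue base, fixed to the bench; 92 mm across, 17 mm high. Origin at the centre of its underside, z up. Its floor lies 8 mm above the origin; a rim round it, 66 mm across inside (bevelled at the top), rises to 17 mm and locates the flask loosely (5 mm of play each way); in the middle a round socket wall, 38 mm across outside and 29 mm inside, rises to 15 mm and takes the foot of a wax loosely (the foot stands on the floor inside it).
- flask: Casting flask: plain bright steel tube, open at both ends, 56 mm outside, 50 mm inside, 60 mm high, about 0.25 kg. Origin at the centre of its lower end, z along the tube. It starts upright on the floor of the sprue base (inside the rim, round the socket) with the ring wax standing inside it. Seated on the base its origin is 8 mm above the base's origin.
- collar: Black rubber collar that sits on top of the flask, open right through, 32 mm high, 0.05 kg. Origin at the centre of its lower end, z up. From 0 to 12 mm a skirt 72 mm outside and 66 mm inside hangs loosely over the flask (5 mm of play each way); from 12 to 16 mm a ledge (46 mm hole) rests on the flask's top end; from 16 to 32 mm a neck 54 mm outside, 46 mm inside, where it is gripped. Seated on the flask its origin is 48 mm above the flask's origin.
- ring_wax: Wax A: a signet ring of carving wax standing upright on a slim sprue with a round foot; about 50 mm high, about 22 g. Origin at the centre of the foot's underside, z up. Foot 18 mm across and 5 mm high, tapering to a 7 mm sprue; from 25 to 49 mm height the ring, a flat hoop 24 mm wide along its own x and 8 mm thick along its own y (grip it across y). It starts inside the flask in the socket of the sprue base.
- bud_wax: Wax B: a slim straight wax trunk, 9 mm thick and 52 mm high, with three small buds round it low down (seen from above: a dot with three petals); about 16 g. Origin at the centre of the foot's underside, z up. Foot 18 mm across and 5 mm high; the buds reach out to 15 mm from the axis and lie below 30 mm height, the bare trunk above 30 mm is the grip. It starts standing in the white parts tray.
- parts_tray: White open tray, fixed to the bench; 100 mm along its x, 160 mm along its y, thin walls 22 mm high. Origin at the centre of its underside; its inner floor is 2 mm above it.
- mat: Dark grey rubber mat with fine ribs, fixed to the bench, 170 mm along its x, 125 mm along its y, 10 mm thick. Origin at the centre of its underside. The side place on which the collar and the flask are to stand meanwhile; it starts empty.
- spirit_lamp: Bystander: small round spirit lamp, 66 mm across, 69 mm high, loose. Origin at the centre of its underside. Leave it alone.
- jar: Bystander: small brown jar with a black screw lid, 43 mm across, 55 mm high, loose. Origin at the centre of its underside. Leave it alone.
There are look-alikes about, which are no part of the job. What is shaped like the flask but blue is not meant.

How it is judged:
By the outcome, as a careful person would: the job done as asked, in the order asked, and still so for the second after the job is handed in, with the robot touching nothing.
It also fails if it takes over 144 s, if anything falls off the work surface, if the arm or the gripper's body presses on something with over 40 N, if the wrist force passes 120 N, or if a joint passes its speed limit or range.

### The arm

A 6-joint arm with a two-finger parallel gripper is mounted at the origin on a cart in front of the work surface, level with it; the furniture and walls round the work are solid. World frame = base frame: x ahead of the robot, y to its left, z up, the work surface at z = 0. Lengths are in mm, angles in rad, forces in N, time in s.
With the tool pointing down it reaches from about 275 to 750 mm from the base axis. Payload 10.2 kg.
Tool frame: the origin (TCP) lies at the very end of the fingers, on their centre line; the grasp point (between the pads) lies 19 mm behind it (ctrl.tcp_to_grasp is the distance from the TCP to the grasp point, in mm); z points along the fingers, x is the direction in which the jaws open and shut, and the axes are right-handed (so a half turn about z gives the same grasp; the last joint's range is limited). The gripper opens to 85 mm and grips with 20 to 120 N. Pads are 22 mm wide; open, the fingers measure 114 mm over their backs; the gripper's body (76 mm by 85 mm) begins 54 mm behind the grasp point. The pads swing forward as they close: fully open they stand 13 mm farther back than shut.
Start: joints at [-1.475, 0.313, 1.498, -0, 1.331, -0.223], TCP at [164.536, -498.557, 231.294] pointing down, gripper open.
Joint ranges: [-2.94, 2.94], [-0.97, 2.17], [0.19, 2.56], [-1.23, 4.37], [0.02, 3.11], [-2.88, 2.88]. Speed limits (rad/s): [2.39, 2.39, 3.01, 3.14, 3.14, 3.14].

### API

Orientations are given as a unit quaternion [w, x, y, z].
In Python, from rig import monitor, vision, order, ctrl gives the robot as it stands. The module is installed in compiled form; this text tells all that it offers.
- The arm moves only by the shell command python3 -m pendant 'ROWS' [FORCE]. ROWS is JSON, a list that holds one entry, the list of rows, each a list of 5 numbers: the closure, from -1 (fully open) to 1 (shut), then the shift along the world's x, y, z in m, then the turn about the world's z in degrees. In form: [[[fingers, dx, dy, dz, spin], ...]]. A call has 1 to 20 rows; each row is the pose to reach, as a shift and turn from the pose commanded when the call began; what a row does not reach only later rows make up. A row lasts 1/10 s, in which the tool goes at most 50 mm and 8.59 degrees, less where a joint would pass 70% of its speed; a pose out of reach is approached as far as the arm can. A call with a gripper value outside its range is refused whole. The fingers move at their own pace and stop on an object; FORCE is the grip in N (left out, the last holds). Time passes only in rows, so rows that repeat a pose let the fingers close. It gives the time, the measured TCP pose, the force and the opening at its end, in the units of the state.
- monitor.sense(): the state, without advancing time (a new reading comes with each control period).
- vision.capture(name): name is "scene" or "top"; returns (picture, depth): 480x640x3 uint8, red, green, blue; 480x640 float32, mm along the optical axis (not along the pixel's ray), 0 where there is no reading.
- vision.camera_info(name): a dict with "fov_y" (degrees; the focal length in pixels is half the picture's height over the tangent of half this angle, whatever the lens; pixels are square), "cx", "cy" (the principal point, pixels), "distortion" ([k1, k2, p1, p2, k3] as OpenCV has them; the pictures are not rectified), "R" (3x3) and "t" (3): a world point X has camera coordinates R X + t. Camera axes: x right, y down, z forward; pixel columns grow to the right and rows downward; lengths in mm; the calibration is good to about 2 mm. A picture is of the moment at which its call begins. camera_info takes no time and is no camera call.
- order.finish_job(): hands the job in, once; it reports no verdict.
The state is a dict: "time_s": time; "joints": joint angles; "dq": joint speeds; "tau": joint torques, N m; "eef_pos": TCP position; "ee_rot": TCP orientation; "force": force on the tool from outside, world axes, zero at the start; "wrist_torque": the same for the moment, N m; "grip_width": opening from 0.0 (shut) to 1.0 (fully open).
Only numpy, scipy, OpenCV 4.12 (cv2) and the standard library are available. Lean on these libraries where they do the work, as an engineer would, in place of code of your own. Each camera call takes 0.05 s, during which the arm holds its last target.

## Working session

There is one attempt and no reset: what is moved stays moved. The work goes in short steps, Python scripts to look and compute and a shell command to move; the robot and the scene stay as the last step left them, time stands still between calls to the robot, and variables do not carry over. Pictures are saved under pics/ and viewed, and the job is handed in when it is done.

```bash
mkdir -p pics
cat > h.py <<'E'
import numpy as np, cv2
from rig import monitor, vision, order, ctrl
def cam(n):
    c=vision.camera_info(n); f=240/np.tan(np.radians(c['fov_y']/2))
    K=np.array([[f,0,c['cx']],[0,f,c['cy']],[0,0,1.]])
    return K,np.array(c['distortion'],float),np.array(c['R']),np.array(c['t']).ravel()
def ray(n,u,v):
    K,D,R,t=cam(n); p=cv2.undistortPoints(np.array([[[u,v]]],float),K,D)[0,0]
    return R.T@np.array([p[0],p[1],1]), -R.T@t
def at_z(n,u,v,z):
    d,o=ray(n,u,v); return (o+d*(z-o[2])/d[2]).round(1)
def cloud(n,dep):
    K,D,R,t=cam(n); vv,uu=np.mgrid[0:480,0:640]
    p=cv2.undistortPoints(np.stack([uu,vv],-1).reshape(-1,1,2).astype(float),K,D).reshape(480,640,2)
    P=np.dstack([p,np.ones((480,640))])*dep[...,None]
    return (P-t)@R
def proj(n,X):
    K,D,R,t=cam(n); return cv2.projectPoints(np.atleast_2d(np.array(X,float)),cv2.Rodrigues(R)[0],t,K,D)[0][:,0].round(1)
def snap(n,name,crop=None,s=1):
    im,d=vision.capture(n); np.savez('last_%s.npz'%n,im=im,d=d)
    b=im[...,::-1]
    if crop: x0,y0,x1,y1=crop; b=b[y0:y1,x0:x1]
    cv2.imwrite('pics/'+name,cv2.resize(b,None,fx=s,fy=s,interpolation=cv2.INTER_CUBIC))
    return im,d
E
python3 - <<'E'
from h import *
for n in('scene','top'):
    snap(n,n+'0.png'); print(n,vision.camera_info(n))
print(monitor.sense(), ctrl.tcp_to_grasp)
E
```

```text
scene {'fov_y': 44.031898713566285, 'cx': 310.00487710319885, 'cy': 228.6924988301217, 'distortion': array([0.01591737, 0.        , 0.        , 0.        , 0.        ]), 'R': array([[-0.925907  , -0.37720085, -0.02038985],
       [-0.23130104,  0.60879068, -0.75886346],
       [ 0.29865709, -0.69792079, -0.6509305 ]]), 't': array([532.30033235, 222.19339905, 872.40118139])}
top {'fov_y': 44.88241230988885, 'cx': 323.75274383321346, 'cy': 243.33028473277764, 'distortion': array([-0.04579912,  0.        ,  0.        ,  0.        ,  0.        ]), 'R': array([[-0.00228602, -0.9994887 , -0.03189216],
       [-0.99540974,  0.00532576, -0.09555671],
       [ 0.0956777 ,  0.03152732, -0.99491296]]), 't': array([-31.62988689, 618.40804629, 963.75320246])}
{'time_s': 0.1, 'joints': array([-1.47539417e+00,  3.13406633e-01,  1.49832174e+00, -1.48567983e-05,
        1.33103322e+00, -2.23419894e-01]), 'dq': array([ 9.94463383e-05, -2.22466186e-03, -1.66778150e-03,  5.26565147e-04,
       -1.28238543e-03,  1.59958257e-03]), 'tau': array([ 3.97136318e-03, -4.12894714e+01, -2.60140765e+01, -3.29221996e-05,
        3.05175097e-03, -2.43072361e-05]), 'eef_pos': array([ 164.51339343, -498.32273494,  230.80069117]), 'ee_rot': array([-4.34110021e-04,  8.10386051e-01, -5.85895987e-01, -3.91420754e-04]), 'force': array([-0.28569039,  0.48152184,  0.1065199 ]), 'wrist_torque': array([-0.0413138 , -0.00863233, -0.0298872 ]), 'grip_width': 1.0006625306886046} 18.700000000000003
```

View pics/scene0.png

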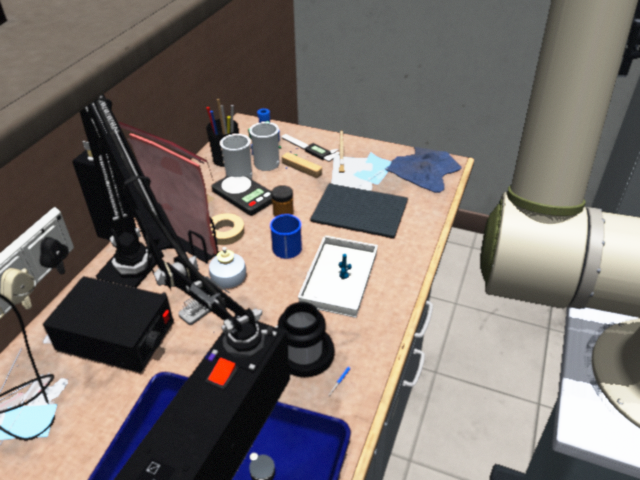

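View pics/top0.png

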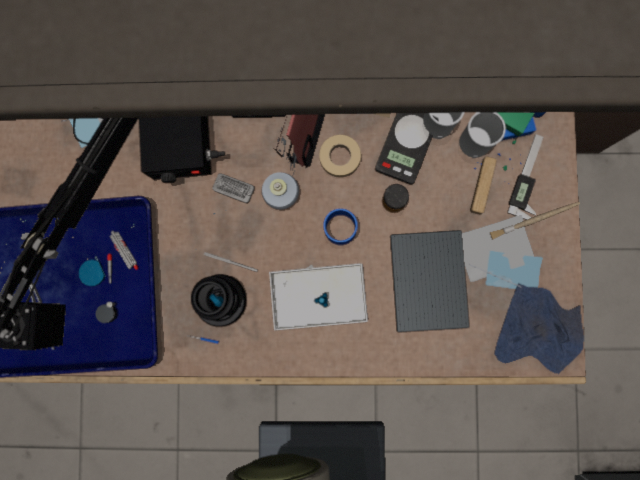

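The scene view shows the collared flask at (303,340), tray at (340,275), blue decoy at (286,235), lamp at (227,268), jar at (283,200) and mat at (360,208). The top view has the base and collar at about (217,300), bud wax at (321,299) and mat at (430,281). I'll zoom in next.

Run:
```python
from h import *
im=np.load('last_top.npz')['im'];b=im[...,::-1]
def crop(b,x0,y0,x1,y1,s):return cv2.resize(b[y0:y1,x0:x1],None,fx=s,fy=s,interpolation=cv2.INTER_CUBIC)
c=crop(b,180,260,280,340,7); c=cv2.convertScaleAbs(c,alpha=1.8,beta=20)
cv2.imwrite('pics/c1.png',c)
cv2.imwrite('pics/c2.png',crop(b,260,255,380,340,6))
d=np.load('last_top.npz')['d']; P=cloud('top',d)
for n,(u,v) in dict(bud=(321,299),traycorners=(300,299),mat=(430,281),mat2=(410,320),lamp=(281,190),jar=(396,198),blue=(341,212),table=(380,350),base=(217,320)).items(): print(n,P[v,u].round(1))
print('mat corners',[at_z('top',u,v,10) for u,v in((391,234),(464,231),(469,327),(397,331))])
print('tray corners',[at_z('top',u,v,22) for u,v in((270,271),(362,264),(368,321),(273,329))])
print('shelf',P[100,300],P[90,500])
```

```text
bud [523.6 -30.   52.8]
traycorners [523.7   8.5   1.6]
mat [ 554.  -216.7    8.4]
mat2 [ 487.3 -180.9   11.7]
lamp [707.4  37.6  49.7]
jar [ 691.3 -155.8   54.8]
blue [670.3 -63.7  41.3]
table [ 435.2 -130.    -3.6]
base [487.8 150.9  15.7]
mat corners [array([ 635.8, -150.4,   10. ]), array([ 640.3, -277.1,   10. ]), array([ 475. , -281.7,   10. ]), array([ 468.6, -158.6,   10. ])]
tray corners [array([571.7,  58.8,  22. ]), array([583.1, -99.2,  22. ]), array([ 486.2, -108.6,   22. ]), array([472.8,  53.1,  22. ])]
shelf [712.62119874 -25.88482178 479.95761428] [ 719.60779821 -215.59714198  482.34938238]
```

View pics/c1.png

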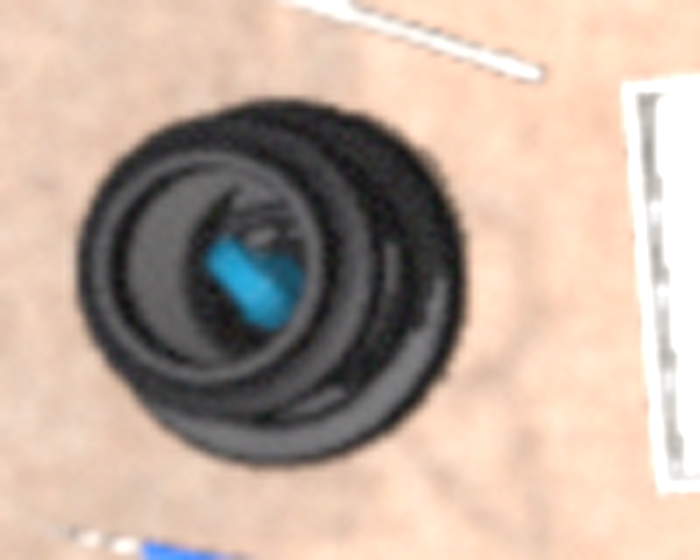

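View pics/c2.png

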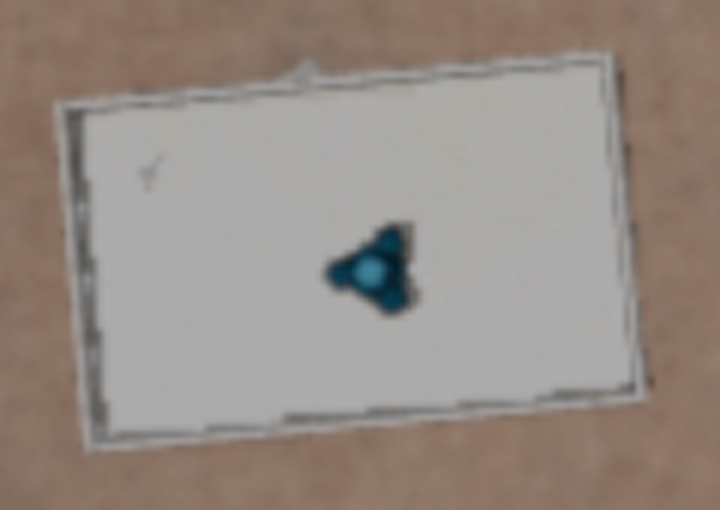

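Run:
```python
from h import *
from scipy.optimize import least_squares
print(at_z('top',209.9,297.9,88))
for n in('top','scene'):
    P=cloud(n,np.load(f'last_{n}.npz')['d']).reshape(-1,3)
    m=(abs(P[:,0]-520)<80)&(abs(P[:,1]-140)<80)&(P[:,2]>6);Q=P[m]
    print(n,np.histogram(Q[:,2],bins=range(4,104,4)))
    for lo,hi in((83,93),(12,20)):
        q=Q[(Q[:,2]>lo)&(Q[:,2]<hi)]; print(lo,len(q),q.min(0).round(1),q.max(0).round(1),q.mean(0).round(1))
    # sides of cylinders
    for lo,hi,r in((74,87,27),(57,67,36),(22,50,28)):
        q=Q[(Q[:,2]>lo)&(Q[:,2]<hi)]
        s=least_squares(lambda c:np.hypot(q[:,0]-c[0],q[:,1]-c[1])-r,[520,140],loss='soft_l1',f_scale=1.5); print(lo,hi,len(q),s.x.round(1),s.cost/max(1,len(q)))
```

```text
[525.6 147.3  88. ]
top (array([129, 259, 273, 338,  35,  22,  15,  21,  25,  18,  19,  35,  44,
        43,  26,  41, 315, 278,  41,  31, 157, 101,   1,   0]), array([  4,   8,  12,  16,  20,  24,  28,  32,  36,  40,  44,  48,  52,
        56,  60,  64,  68,  72,  76,  80,  84,  88,  92,  96, 100]))
83 269 [499.8 121.9  83. ] [552.7 174.3  92.2] [525.4 147.8  87.4]
12 611 [477.3 103.1  12.1] [565.5 183.9  19.9] [516.2 134.4  16.2]
74 87 246 [526.2 146.8] 2.5316697850288374
57 67 78 [525.6 148.6] 9.376813801670846
22 50 145 [524.5 143.7] 9.528932134475658
scene (array([108, 274, 256, 400,  88,  57,  47,  74,  88,  85,  66,  45,  51,
        95, 115, 110, 258, 348, 114, 133, 204, 132,   1,   0]), array([  4,   8,  12,  16,  20,  24,  28,  32,  36,  40,  44,  48,  52,
        56,  60,  64,  68,  72,  76,  80,  84,  88,  92,  96, 100]))
83 365 [498.1 123.6  83. ] [553.8 180.4  92. ] [525.2 152.6  87.2]
12 656 [476.1  60.   12. ] [569.6 197.4  20. ] [503.2 158.2  16.4]
74 87 454 [525.1 152.5] 1.5015585453479208
57 67 277 [525.7 153. ] 5.759852782326775
22 50 482 [523.8 150.9] 3.748520347366063
```

```bash
python3 -m pendant '[[[-0.5,0.361,0.6475,0,-18],[-0.5,0.361,0.6475,0,-18],[-0.5,0.361,0.6475,0,-18],[-0.5,0.361,0.6475,0,-18],[-0.5,0.361,0.6475,0,-18],[-0.5,0.361,0.6475,0,-18],[-0.5,0.361,0.6475,0,-18],[-0.5,0.361,0.6475,0,-18],[-0.5,0.361,0.6475,0,-18],[-0.5,0.361,0.6475,0,-18],[-0.5,0.361,0.6475,0,-18],[-0.5,0.361,0.6475,0,-18],[-0.5,0.361,0.6475,0,-18],[-0.5,0.361,0.6475,0,-18],[-0.5,0.361,0.6475,0,-18],[-0.5,0.361,0.6475,0,-18],[-0.5,0.361,0.6475,0,-18],[-0.5,0.361,0.6475,0,-18],[-0.5,0.361,0.6475,0,-18],[-0.5,0.361,0.6475,0,-18]]]' 30
```

```text
time_s: 2.1
eef_pos: [525.4, 148.1, 231.6]
ee_rot: [-0.0, 0.708, -0.706, 0.0]
force: [-0.0, -0.1, -0.3]
grip_width: 0.751
```

```bash
python3 -m pendant '[[[-0.5,0,0.001,-0.05,0],[-0.5,0,0.001,-0.1,0],[-0.5,0,0.001,-0.135,0],[-0.5,0,0.001,-0.135,0],[-0.5,0,0.001,-0.135,0]]]'
python3 - <<'E'
from h import *
snap('scene','s1.png',(240,240,400,400),4)
E
```

```text
time_s: 2.6
eef_pos: [526.1, 149.7, 97.6]
ee_rot: [-0.0, 0.709, -0.706, 0.0]
force: [-0.2, -0.1, 0.8]
grip_width: 0.749
```

View pics/s1.png

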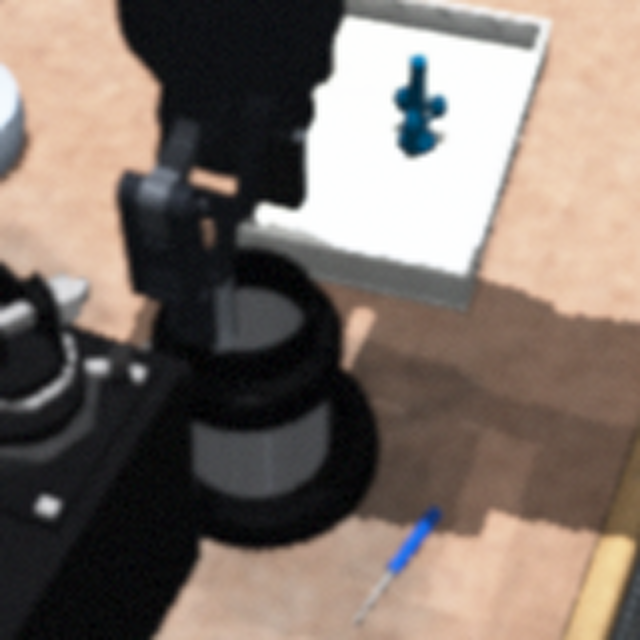

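The crop shows the fingers straddling the collar neck at (250,290), just above its top. I'll descend in small steps and watch the force.

```bash
python3 -m pendant '[[[-0.5,0,0,-0.01,0],[-0.5,0,0,-0.02,0],[-0.5,0,0,-0.022,0],[-0.5,0,0,-0.022,0]]]'; python3 -m pendant '[[[-0.3,0,0,0,0],[-0.1,0,0,0,0],[0,0,0,0,0],[0,0,0,0,0],[0,0,0,0,0],[0,0,0,0,0]]]' 30
```

```text
time_s: 3.05
eef_pos: [525.4, 149.9, 74.0]
ee_rot: [0.0, 0.709, -0.705, -0.0]
force: [-0.0, -0.0, -0.4]
grip_width: 0.749
time_s: 3.65
eef_pos: [526.0, 150.0, 75.0]
ee_rot: [-0.001, 0.709, -0.705, 0.0]
force: [-0.4, 1.0, 5.5]
grip_width: 0.616
```

```bash
python3 -m pendant '[[[1,0,0,0,0],[1,0,0,0.005,0],[1,0,0,0.01,0],[1,0,0,0.02,0],[1,0,0,0.03,0],[1,0,0,0.045,0],[1,0,0,0.06,0],[1,0,0,0.06,0]]]'
python3 - <<'E'
from h import *
snap('scene','s2.png',(240,200,400,360),4)
E
```

```text
time_s: 4.45
eef_pos: [526.6, 150.1, 136.7]
ee_rot: [-0.002, 0.709, -0.705, 0.001]
force: [-0.1, -0.6, -0.1]
grip_width: 0.613
```

View pics/s2.png

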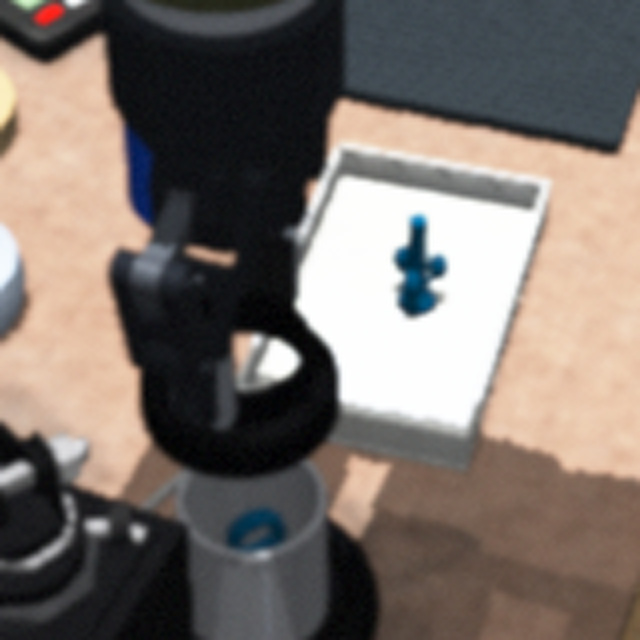

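```bash
python3 -m pendant '[[[1,0,0,0.03,0],[1,0.01,-0.04,0.03,0],[1,0.066,-0.367,0.03,0],[1,0.066,-0.367,0.03,0],[1,0.066,-0.367,0.03,0],[1,0.066,-0.367,0.03,0],[1,0.066,-0.367,0.03,0],[1,0.066,-0.367,0.03,0],[1,0.066,-0.367,0.03,0],[1,0.066,-0.367,0.03,0],[1,0.066,-0.367,0.03,0],[1,0.066,-0.367,0.03,0],[1,0.066,-0.367,-0.02,0],[1,0.066,-0.367,-0.06,0],[1,0.066,-0.367,-0.08,0],[1,0.066,-0.367,-0.08,0]]]'
python3 - <<'E'
from h import *
snap('scene','s3.png',(280,120,440,280),4)
E
```

```text
time_s: 6.1
eef_pos: [590.1, -215.0, 51.4]
ee_rot: [0.001, 0.709, -0.705, -0.003]
force: [-0.3, -0.3, -0.9]
grip_width: 0.615
```

View pics/s3.png

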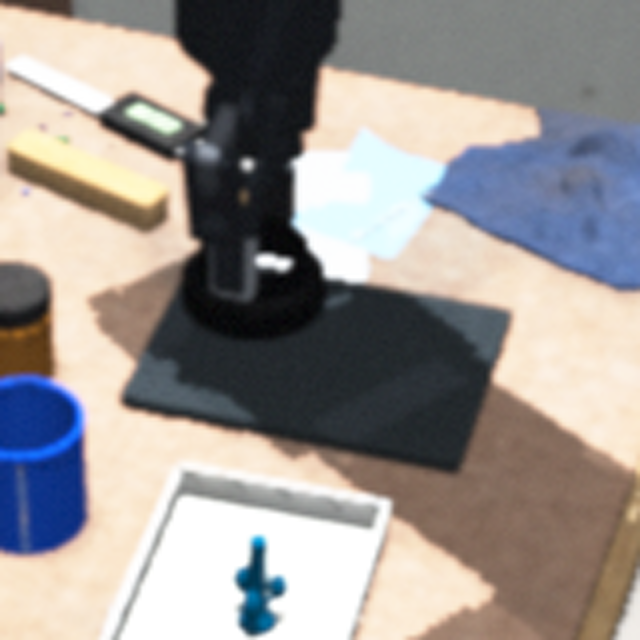

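```bash
python3 -m pendant '[[[1,-0.002,0,-0.01,0],[1,-0.002,0,-0.016,0],[1,-0.002,0,-0.019,0],[1,-0.002,0,-0.021,0],[1,-0.002,0,-0.021,0]]]'
python3 - <<'E'
from h import *
print(proj('scene',[[552,-215,10],[588,-179,10],[588,-251,10],[588,-215,10]]))
snap('scene','s4.png',(280,120,440,280),4)
E
```

```text
time_s: 6.65
eef_pos: [589.6, -217.1, 33.3]
ee_rot: [-0.0, 0.709, -0.705, 0.0]
force: [-0.7, -0.4, -0.7]
grip_width: 0.615
[[361.3 206.6]
 [338.1 213.2]
 [350.2 192.5]
 [344.3 202.6]]
```

View pics/s4.png

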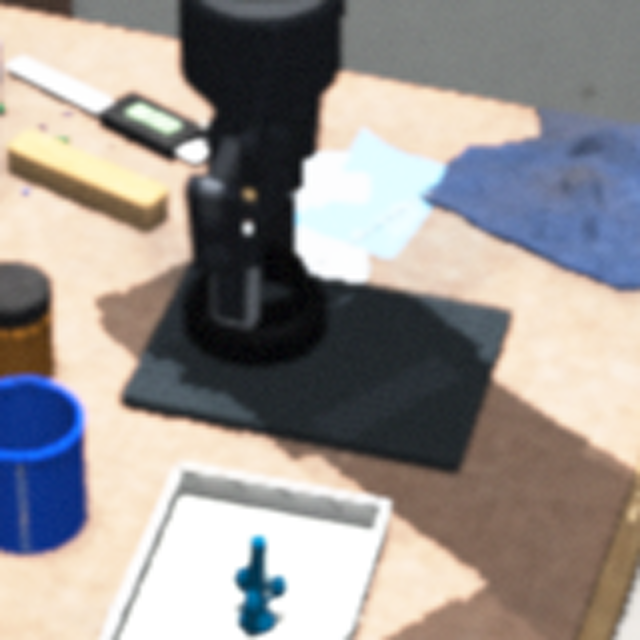

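```bash
python3 -m pendant '[[[1,-0.005,0,0,0],[1,-0.005,0,-0.002,0],[1,-0.005,0,-0.003,0],[1,-0.005,0,-0.003,0]]]';python3 -m pendant '[[[1,0,0,-0.001,0],[1,0,0,-0.0015,0],[1,0,0,-0.0015,0]]]'
```

```text
time_s: 7.1
eef_pos: [584.5, -217.0, 30.1]
ee_rot: [0.0, 0.709, -0.705, -0.0]
force: [1.6, -0.1, -0.8]
grip_width: 0.613
time_s: 7.4
eef_pos: [584.6, -217.1, 29.1]
ee_rot: [-0.0, 0.709, -0.705, 0.0]
force: [-1.0, -0.1, 2.7]
grip_width: 0.612
```

```bash
python3 -m pendant '[[[-0.3,0,0,0,0],[-0.5,0,0,0.0,0],[-0.5,0,0,0.0,0],[-0.5,0,0,0.0,0],[-0.5,0,0,0.02,0],[-0.5,0,0,0.05,0],[-0.5,0,0,0.1,0],[-0.5,0,0,0.15,0],[-0.5,-0.062,0.366,0.15,0],[-0.5,-0.062,0.366,0.15,0],[-0.5,-0.062,0.366,0.15,0],[-0.5,-0.062,0.366,0.15,0],[-0.5,-0.062,0.366,0.15,0],[-0.5,-0.062,0.366,0.15,0],[-0.5,-0.062,0.366,0.15,0],[-0.5,-0.062,0.366,0.15,0],[-0.5,-0.062,0.366,0.15,0],[-0.5,-0.062,0.366,0.15,0],[-0.5,-0.062,0.366,0.15,0]]]'
python3 - <<'E'
from h import *
from scipy.optimize import least_squares
snap('scene','s5.png',(240,150,440,400),3)
snap('top','t5.png',(360,210,480,340),4)
for n in('top','scene'):
    P=cloud(n,np.load(f'last_{n}.npz')['d']).reshape(-1,3)
    for c0,lo,hi,r in(((523,148),14,60,28),((585,-217),29,42,27)):
        m=(np.hypot(P[:,0]-c0[0],P[:,1]-c0[1])<(33 if r==28 else 31))&(P[:,2]>lo)&(P[:,2]<hi);q=P[m]
        q=q[np.hypot(q[:,0]-c0[0],q[:,1]-c0[1])>20]
        if len(q)<10: print(n,'few');continue
        s=least_squares(lambda c:np.hypot(q[:,0]-c[0],q[:,1]-c[1])-r,c0,loss='soft_l1',f_scale=1.); print(n,len(q),s.x.round(1),s.cost/len(q))
E
```

```text
time_s: 9.3
eef_pos: [522.9, 147.8, 178.8]
ee_rot: [0.0, 0.708, -0.706, 0.0]
force: [0.1, -0.4, 0.0]
grip_width: 0.749
top 126 [524.1 148.5] 0.937134965077908
top 192 [ 584.8 -217.5] 1.2545226676619767
scene 1135 [523.8 151.5] 0.7124865900116985
scene 290 [ 584.6 -215.6] 1.4404917620624134
```

View pics/s5.png

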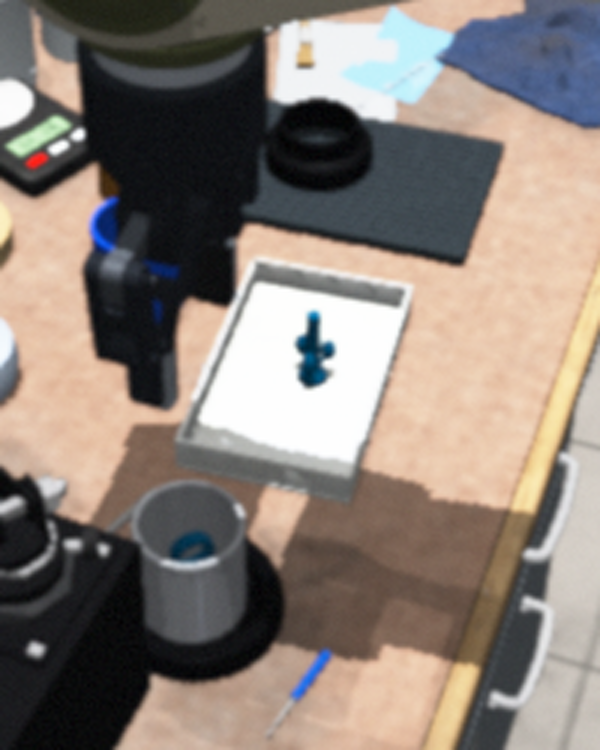

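View pics/t5.png

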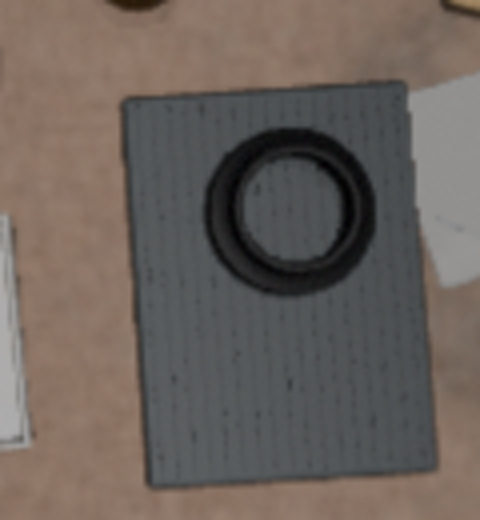

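```bash
python3 -m pendant '[[[-0.8,0.001,0.002,0,0],[-0.8,0.001,0.002,-0.05,0],[-0.8,0.001,0.002,-0.09,0],[-0.8,0.001,0.002,-0.12,0],[-0.8,0.001,0.002,-0.14,0],[-0.8,0.001,0.002,-0.14,0],[-0.8,0.001,0.002,-0.14,0]]]';python3 -m pendant '[[[-0.4,0,0,0,0],[0,0,0,0,0],[1,0,0,0,0],[1,0,0,0,0],[1,0,0,0,0],[1,0,0,0,0]]]' 40
```

```text
time_s: 10.1
eef_pos: [524.0, 150.8, 39.4]
ee_rot: [-0.0, 0.709, -0.706, 0.0]
force: [-0.0, -0.1, 0.3]
grip_width: 0.901
time_s: 10.7
eef_pos: [524.4, 151.0, 40.5]
ee_rot: [-0.001, 0.709, -0.705, 0.001]
force: [-0.7, -0.8, 5.9]
grip_width: 0.636
```

```bash
python3 -m pendant '[[[1,0,0,0.005,0],[1,0,0,0.015,0],[1,0,0,0.03,0],[1,0,0,0.05,0],[1,0,0,0.07,0],[1,0,0,0.09,0],[1,0,0,0.1,0],[1,0,0,0.1,0]]]'
python3 - <<'E'
from h import *
snap('scene','s6.png',(240,200,400,400),3.5)
E
```

```text
time_s: 11.5
eef_pos: [524.1, 151.0, 140.3]
ee_rot: [-0.001, 0.709, -0.705, 0.001]
force: [-0.2, -0.4, -3.6]
grip_width: 0.637
```

View pics/s6.png

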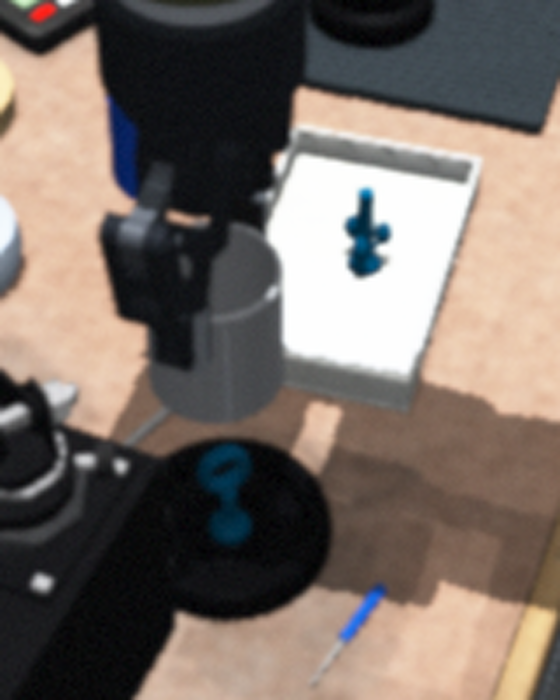

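```bash
python3 -m pendant '[[[1,-0.002,-0.02,0.03,0],[1,-0.017,-0.37,0.03,0],[1,-0.017,-0.37,0.03,0],[1,-0.017,-0.37,0.03,0],[1,-0.017,-0.37,0.03,0],[1,-0.017,-0.37,0.03,0],[1,-0.017,-0.37,0.03,0],[1,-0.017,-0.37,0.03,0],[1,-0.017,-0.37,0.03,0],[1,-0.017,-0.37,0.03,0],[1,-0.017,-0.37,0.03,0],[1,-0.017,-0.37,-0.02,0],[1,-0.017,-0.37,-0.06,0],[1,-0.017,-0.37,-0.085,0],[1,-0.017,-0.37,-0.085,0]]]'
python3 -m pendant '[[[1,0,0,-0.005,0],[1,0,0,-0.008,0],[1,0,0,-0.01,0],[1,0,0,-0.01,0]]]'
```

```text
time_s: 13.05
eef_pos: [505.0, -216.5, 50.6]
ee_rot: [0.001, 0.709, -0.705, -0.004]
force: [0.3, 0.2, -1.8]
grip_width: 0.633
time_s: 13.45
eef_pos: [506.8, -219.1, 44.4]
ee_rot: [-0.0, 0.709, -0.705, 0.001]
force: [0.3, 0.1, -2.3]
grip_width: 0.637
```

```bash
python3 -m pendant '[[[1,0,0,-0.001,0],[1,0,0,-0.002,0],[1,0,0,-0.0025,0],[1,0,0,-0.0025,0]]]'
```

```text
time_s: 13.85
eef_pos: [506.7, -219.3, 42.5]
ee_rot: [-0.0, 0.709, -0.705, 0.0]
force: [-3.9, 2.1, 8.8]
grip_width: 0.638
```

```bash
python3 -m pendant '[[[0,0,0,0,0],[-0.5,0,0,0,0],[-0.8,0,0,0.0,0],[-0.8,0,0,0,0],[-0.8,0,0,0.02,0],[-0.8,0,0,0.06,0],[-0.8,0,0,0.11,0],[-0.8,-0.1,-0.01,0.16,0],[-0.8,-0.1,-0.01,0.16,0],[-0.8,-0.1,-0.01,0.16,0]]]'
python3 - <<'E'
from h import *
snap('scene','s7.png',(240,160,440,400),3)
im,d=snap('top','t7.png',(360,210,480,340),4)
b=im[...,::-1]
cv2.imwrite('pics/t7b.png',cv2.convertScaleAbs(cv2.resize(b[250:350,170:290],None,fx=6,fy=6,interpolation=cv2.INTER_CUBIC),alpha=2,beta=20))
E
```

```text
time_s: 14.85
eef_pos: [404.5, -229.5, 203.5]
ee_rot: [0.0, 0.708, -0.706, 0.002]
force: [0.4, -0.4, 1.1]
grip_width: 0.902
```

View pics/s7.png

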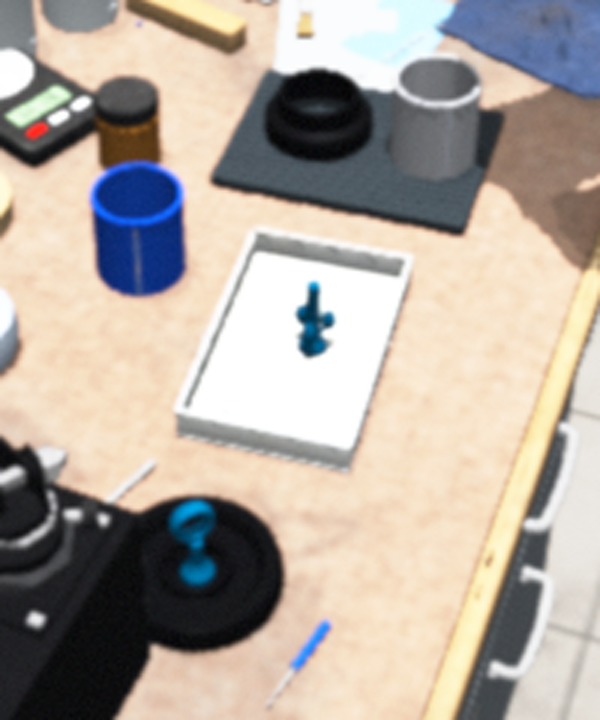

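View pics/t7b.png

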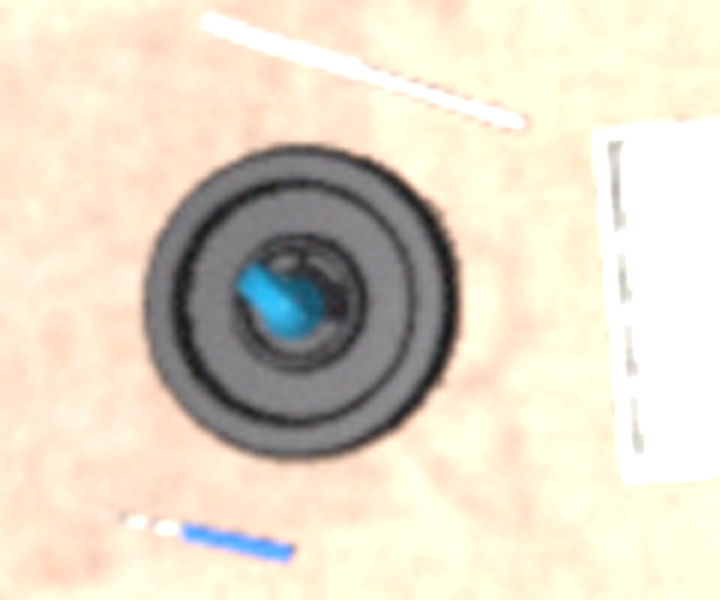

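View pics/t7.png

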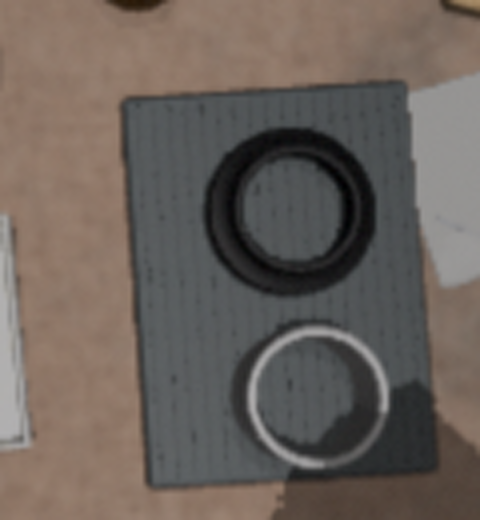

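Run:
```python
from h import *
print('socket',at_z('top',219.8,300.3,15))
for n in('top','scene'):
    z=np.load(f'last_{n}.npz');im=z['im'].astype(int);P=cloud(n,z['d'])
    blue=(im[...,2]-im[...,0]>40)&(im[...,1]>40)&(im[...,1]-im[...,0]>20)
    for nm,c,lo,hi in(('ringtop',(522,149),34,52),('ringfoot',(522,149),5,18),('budtop',(523,-30),36,56),('budlow',(523,-30),2,34)):
        m=blue&(np.hypot(P[...,0]-c[0],P[...,1]-c[1])<28)&(P[...,2]>lo)&(P[...,2]<hi)
        q=P[m]
        if len(q)<4: print(n,nm,'few',len(q));continue
        w,V=np.linalg.eigh(np.cov(q[:,:2].T))
        print(n,nm,len(q),np.median(q,0).round(1),q.min(0).round(1),q.max(0).round(1),'pa',np.degrees(np.arctan2(V[1,1],V[0,1])).round(1),w.round(1))
```

```text
socket [521.6 146.6  15. ]
top ringtop 30 [521.3 142.5  47. ] [513.8 138.2  35.4] [532.2 155.4  51.9] pa -140.4 [ 3.4 49.8]
top ringfoot 6 [515.2 149.4  14.9] [513.5 143.1  13. ] [525.6 163.6  16.5] pa 64.5 [ 9.  72.3]
top budtop 20 [521.9 -30.9  54.5] [518.6 -33.4  36. ] [525.2 -26.7  55.6] pa -149.5 [4.5 5.5]
top budlow 46 [521.9 -32.5  28.1] [511.8 -37.6   8.2] [532.  -18.9  33.6] pa 59.9 [32.6 34.8]
scene ringtop 92 [521.7 150.5  39. ] [513.4 141.1  34.3] [533.  161.4  52. ] pa 46.5 [ 8.1 48.2]
scene ringfoot 92 [517.8 156.5  14.1] [510.9 126.7   7.1] [536.7 161.7  17.9] pa 115.8 [26.2 44.4]
scene budtop 34 [521.  -24.6  47.4] [517.6 -27.9  36.3] [525.6 -21.7  55.6] pa 153.6 [1.9 4.9]
scene budlow 123 [519.3 -24.7  24.4] [510.9 -53.3   2.3] [532.3 -13.   33.9] pa 96.3 [25.9 43.3]
```

Run:
```python
from h import *
for n in('top','scene'):
    K,D,R,t=cam(n); print(n,'cam',(-R.T@t).round())
z={n:np.load(f'last_{n}.npz') for n in('top','scene')}
for n,(x0,y0,w,h,s) in dict(top=(195,275,50,50,14),scene=(270,310,70,75,10)).items():
    b=z[n]['im'][...,::-1]
    c=cv2.resize(b[y0:y0+h,x0:x0+w],None,fx=s,fy=s,interpolation=cv2.INTER_CUBIC); c=cv2.convertScaleAbs(c,alpha=1.7,beta=15)
    def circ(cx,cy,zz,r,col):
        a=np.linspace(0,2*np.pi,60); p=proj(n,np.c_[cx+r*np.cos(a),cy+r*np.sin(a),a*0+zz])
        cv2.polylines(c,[np.int32(((p-[x0,y0]+.5)*s))],True,col,1)
    bx,by=(521.6,147.5)
    circ(bx,by,17,46,(0,255,0));circ(bx,by,15,19,(0,255,0)); circ(bx,by,15,14.5,(0,255,0))
    yaw=np.radians(43)
    for sgn in(-4,4):
        a=np.linspace(0,2*np.pi,60); u=12*np.cos(a)
        p=proj(n,np.c_[bx+u*np.cos(yaw)-sgn*np.sin(yaw),by+u*np.sin(yaw)+sgn*np.cos(yaw),45+12*np.sin(a)])
        cv2.polylines(c,[np.int32(((p-[x0,y0]+.5)*s))],True,(0,0,255),1)
    cv2.imwrite(f'pics/o_{n}.png',c)
```

```text
top cam [ 523.  -65. 1017.]
scene cam [284. 674. 747.]
```

View pics/o_top.png

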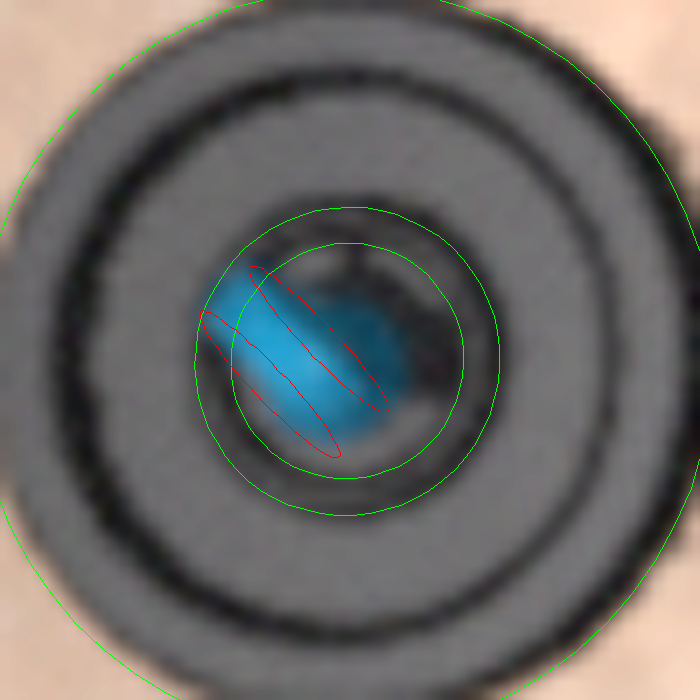

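View pics/o_scene.png

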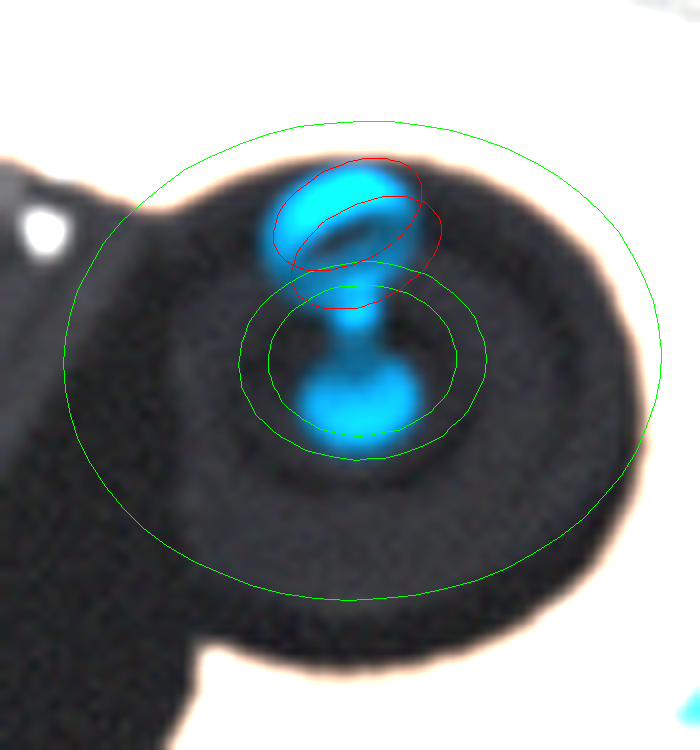

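Run:
```python
from h import *
c=cv2.imread('pics/s6.png');n='scene'
def circ(c,x0,y0,s,cx,cy,zz,r,col):
    a=np.linspace(0,2*np.pi,60); p=proj(n,np.c_[cx+r*np.cos(a),cy+r*np.sin(a),a*0+zz])
    cv2.polylines(c,[np.int32(((p-[x0,y0]+.5)*s))],True,col,1)
circ(c,240,200,3.5,524.1,151,108,28,(0,255,0));circ(c,240,200,3.5,524.1,151,168,28,(0,255,0))
cv2.imwrite('pics/o6.png',c)
from scipy.optimize import least_squares
for n in('top','scene'):
    P=cloud(n,np.load(f'last_{n}.npz')['d']).reshape(-1,3)
    c0=(507,-219)
    q=P[(abs(np.hypot(P[:,0]-c0[0],P[:,1]-c0[1])-28)<5)&(P[:,2]>16)&(P[:,2]<68)]
    # outer side only: facing camera
    K,D,R,t=cam(n);C=-R.T@t
    q=q[((q[:,:2]-c0)@(C[:2]-c0))>0]
    print(n,len(q),least_squares(lambda c:np.hypot(q[:,0]-c[0],q[:,1]-c[1])-28,c0,loss='soft_l1').x)
```

```text
top 125 [ 506.59489379 -221.30649988]
scene 615 [ 506.69389188 -219.70471593]
```

View pics/o6.png

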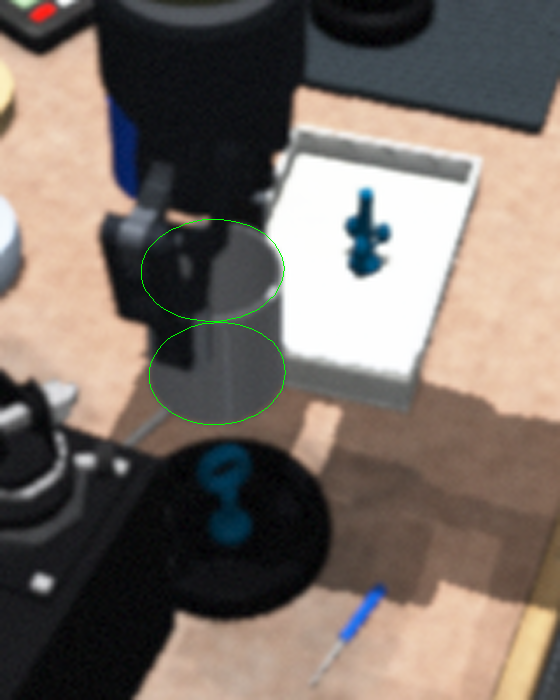

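```bash
cat > fit.py <<'E'
from h import *
from scipy.optimize import minimize
z={n:np.load(f'last_{n}.npz') for n in('top','scene')}
def mask(n,c,r):
    im=z[n]['im'].astype(int); m=(im[...,2]-im[...,0]>25)&(im[...,1]-im[...,0]>10)
    p=proj(n,[c])[0]; vv,uu=np.mgrid[0:480,0:640]; m&=np.hypot(uu-p[0],vv-p[1])<r
    return m
def silh(n,parts,S=4,o=None,sz=80):
    M=np.zeros((sz*S,sz*S),np.uint8)
    for pts in parts:
        p=proj_(n,pts); h=cv2.convexHull(np.float32((p-o+.5)*S)); cv2.fillConvexPoly(M,np.int32(h),255)
    return cv2.resize(M,(sz,sz),interpolation=cv2.INTER_AREA)/255.
def proj_(n,X):
    K,D,R,t=cam(n); return cv2.projectPoints(np.array(X,float),cv2.Rodrigues(R)[0],t,K,D)[0][:,0]
a=np.linspace(0,2*np.pi,40)
cyl=lambda r,z0,z1:np.vstack([np.c_[r*np.cos(a),r*np.sin(a),a*0+q] for q in(z0,z1)])
def model(kind,yaw):
    if kind=='ring':
        hoop=np.vstack([np.c_[12*np.cos(a),a*0+s,37+12*np.sin(a)] for s in(-4,4)])
        P=[cyl(9,0,5),cyl(3.5,5,26),hoop]
    else: P=[cyl(9,0,5),cyl(4.5,5,52)]
    R=np.array([[np.cos(yaw),-np.sin(yaw),0],[np.sin(yaw),np.cos(yaw),0],[0,0,1]])
    return [p@R.T for p in P]
def run(n,kind,c0,yaw0,only=None):
    m=mask(n,[c0[0],c0[1],c0[2]+25],35).astype(float); o=np.round(proj(n,[[c0[0],c0[1],c0[2]+25]])[0])-40
    x0,y0=o.astype(int); m=m[y0:y0+80,x0:x0+80]
    def f(v):
        P=model(kind,v[2] if kind=='ring' else 0)
        if only: P=P[only]
        return np.abs(silh(n,[p+[v[0],v[1],c0[2]] for p in P],o=o)-m).sum()
    best=min((minimize(f,[c0[0],c0[1]+d,yaw0],method='Nelder-Mead',options=dict(initial_simplex=np.array([[c0[0]-3,c0[1]+d-3,yaw0],[c0[0]+4,c0[1]+d,yaw0],[c0[0],c0[1]+d+4,yaw0],[c0[0],c0[1]+d,yaw0+.3]]),maxiter=150)) for d in(-3,3)),key=lambda r:r.fun)
    print(n,kind,best.x[:2].round(1),np.degrees(best.x[2]).round(1),best.fun.round(1),m.sum())
E
python3 - <<'E'
from fit import *
for n in('top','scene'):
    run(n,'ring',(522,150,8),np.radians(43)); run(n,'bud',(522,-29,2),0)
E
```

```text
top ring [522.  148.5] 42.5 28.7 120.0
top bud [522.  -30.1] 8.1 38.9 102.0
scene ring [522.7 150. ] 38.1 68.2 350.0
scene bud [523.2 -29.9] 6.4 71.0 190.0
```

```bash
python3 -m pendant '[[[0,0.118,0.3795,0,41],[0,0.118,0.3795,0,41],[0,0.118,0.3795,0,41],[0,0.118,0.3795,0,41],[0,0.118,0.3795,0,41],[0,0.118,0.3795,0,41],[0,0.118,0.3795,0,41],[0,0.118,0.3795,0,41],[0,0.118,0.3795,0,41],[0,0.118,0.3795,0,41],[0,0.118,0.3795,0,41],[0,0.118,0.3795,0,41],[0,0.118,0.3795,-0.05,41],[0,0.118,0.3795,-0.1,41],[0,0.118,0.3795,-0.12,41],[0,0.118,0.3795,-0.12,41],[0,0.118,0.3795,-0.12,41]]]' 20
python3 - <<'E'
from h import *
snap('scene','s8.png',(260,240,380,390),4)
snap('top','t8.png',(180,260,260,340),7)
E
```

```text
time_s: 16.65
eef_pos: [525.2, 149.9, 82.4]
ee_rot: [-0.0, 0.911, -0.413, 0.001]
force: [0.6, -1.0, 1.1]
grip_width: 0.499
```

View pics/s8.png

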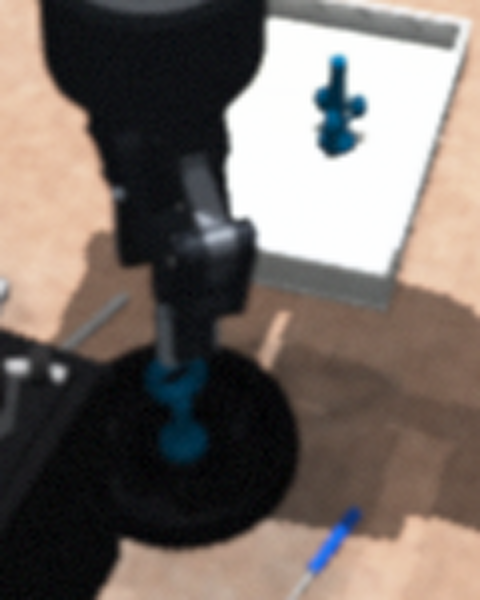

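```bash
python3 -m pendant '[[[0,-0.0025,0,-0.01,0],[0,-0.0025,0,-0.025,0],[0,-0.0025,0,-0.04,0],[0,-0.0025,0,-0.046,0],[0,-0.0025,0,-0.046,0]]]'
python3 - <<'E'
from h import *
snap('scene','s9.png',(260,240,380,390),4)
print(monitor.sense()['eef_pos'])
E
```

```text
time_s: 17.25
eef_pos: [521.7, 150.4, 34.9]
ee_rot: [0.0, 0.911, -0.413, -0.0]
force: [1.0, -0.2, -0.4]
grip_width: 0.499
[522.13882004 150.44696791  35.55471493]
```

View pics/s9.png

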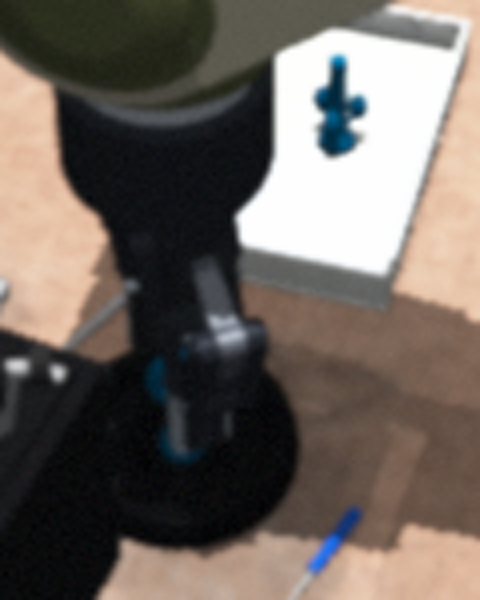

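```bash
python3 -m pendant '[[[0.2,0,0,0,0],[0.35,0,0,0,0],[0.5,0,0,0,0],[0.6,0,0,0,0],[0.7,0,0,0,0],[0.75,0,0,0,0],[0.8,0,0,0,0],[0.85,0,0,0,0],[0.9,0,0,0,0],[1,0,0,0,0],[1,0,0,0,0]]]' 20
python3 - <<'E'
from h import *
snap('scene','s10.png',(260,240,380,390),4)
E
```

```text
time_s: 18.4
eef_pos: [522.0, 150.4, 35.3]
ee_rot: [0.0, 0.911, -0.413, -0.0]
force: [0.4, -1.0, -0.2]
grip_width: 0.082
```

View pics/s10.png

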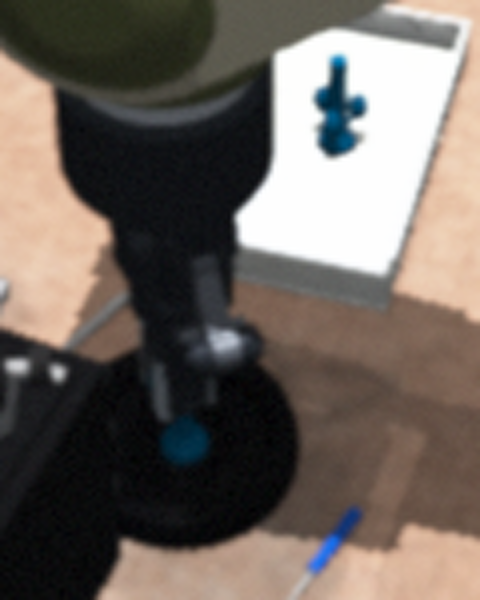

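```bash
python3 -m pendant '[[[1,0,0,0.005,0],[1,0,0,0.015,0],[1,0,0,0.03,0],[1,0,0,0.05,0],[1,0,0,0.07,0],[1,0,0,0.08,0],[1,0,0,0.08,0],[1,0,0,0.08,0]]]'
python3 - <<'E'
from h import *
snap('scene','s11.png',(250,220,390,390),4)
E
```

```text
time_s: 19.25
eef_pos: [521.7, 150.4, 114.8]
ee_rot: [0.0, 0.911, -0.413, -0.0]
force: [0.1, 0.8, 0.1]
grip_width: 0.083
```

View pics/s11.png

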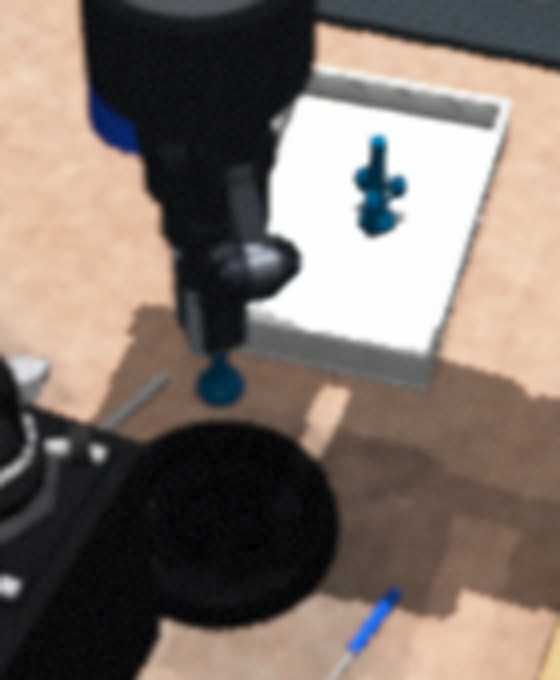

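```bash
python3 -m pendant '[[[1,0,-0.02,0,0],[1,0.001,-0.05,0,0],[1,0.002,-0.08,0,0],[1,0.002,-0.11,0,0],[1,0.002,-0.128,0,0],[1,0.002,-0.128,0,0],[1,0.002,-0.128,-0.02,0],[1,0.002,-0.128,-0.045,0],[1,0.002,-0.128,-0.065,0],[1,0.002,-0.128,-0.078,0],[1,0.002,-0.128,-0.08,0],[1,0.002,-0.128,-0.08,0]]]'
python3 -m pendant '[[[1,0,0,-0.002,0],[1,0,0,-0.004,0],[1,0,0,-0.005,0],[1,0,0,-0.005,0]]]'
python3 - <<'E'
from h import *
snap('scene','s12.png',(270,200,410,340),4.5)
E
```

```text
time_s: 20.5
eef_pos: [524.1, 22.8, 35.4]
ee_rot: [-0.0, 0.911, -0.412, -0.0]
force: [-0.3, -0.5, 0.5]
grip_width: 0.079
time_s: 20.9
eef_pos: [524.1, 22.4, 30.4]
ee_rot: [-0.0, 0.911, -0.413, 0.0]
force: [-0.4, 0.2, 0.2]
grip_width: 0.082
```

View pics/s12.png

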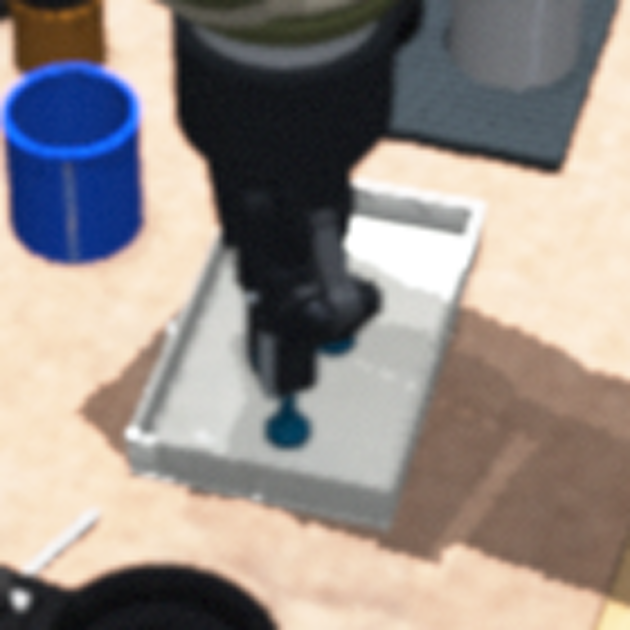

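```bash
python3 -m pendant '[[[1,0,0,-0.001,0],[1,0,0,-0.001,0],[1,0,0,-0.001,0]]]'; python3 -m pendant '[[[1,0,0,-0.0005,0],[1,0,0,-0.001,0],[1,0,0,-0.001,0]]]'
```

```text
time_s: 21.25
eef_pos: [524.3, 22.4, 29.6]
ee_rot: [-0.0, 0.911, -0.413, 0.0]
force: [-0.2, -0.3, 4.4]
grip_width: 0.082
time_s: 21.55
eef_pos: [524.5, 22.3, 29.5]
ee_rot: [-0.0, 0.911, -0.412, 0.001]
force: [-4.2, 0.0, 15.1]
grip_width: 0.08
```

```bash
python3 -m pendant '[[[1,0,0,0.001,0],[1,0,0,0.001,0],[0.75,0,0,0.001,0],[0.65,0,0,0.001,0],[0.5,0,0,0.001,0],[0.3,0,0,0.001,0],[0.3,0,0,0.001,0],[0.3,0,0,0.02,0],[0.3,0,0,0.05,0],[0.3,0,0,0.1,0],[0.3,-0.05,0,0.15,0],[0.3,-0.15,0.05,0.2,0],[0.3,-0.15,0.05,0.2,0],[0.3,-0.15,0.05,0.2,0],[0.3,-0.15,0.05,0.2,0]]]'
python3 - <<'E'
from fit import *
snap('scene','s13.png',(270,200,410,340),4.5);snap('top','t13.png',(240,240,390,350),5)
E
python3 - <<'E'
from fit import *
for n in('top','scene'):
    run(n,'bud',(522,-29,2),0)
E
```

```text
time_s: 23.05
eef_pos: [372.1, 73.7, 230.6]
ee_rot: [-0.001, 0.911, -0.412, 0.002]
force: [0.8, -1.5, -0.9]
grip_width: 0.35
top bud [521.2 -29.7] 3.0 117.3 179.0
scene bud [522.8 -27.6] 18.2 257.0 382.0
```

View pics/s13.png

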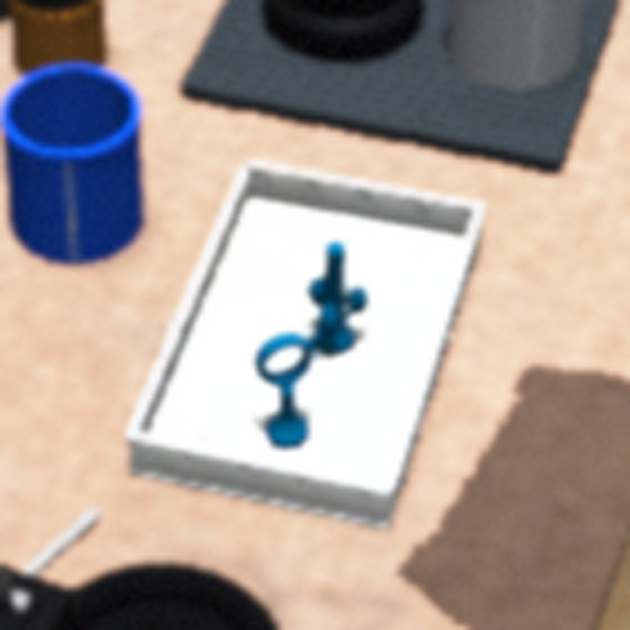

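View pics/t13.png

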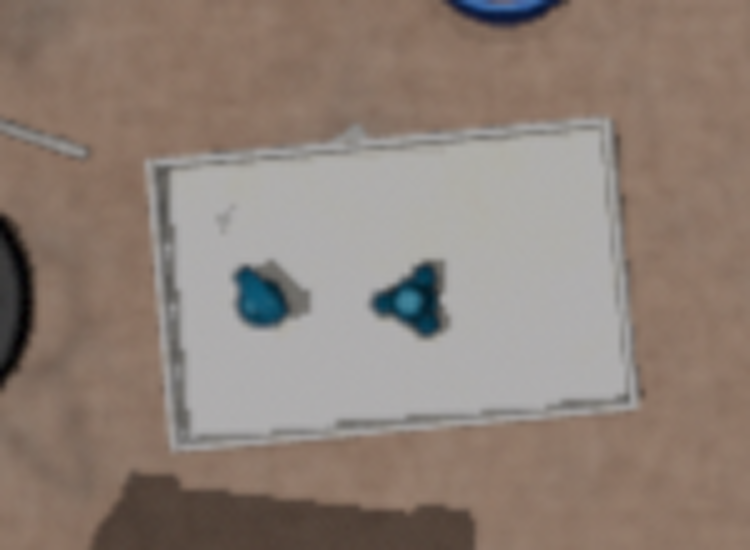

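```bash
python3 -m pendant '[[[0.3,0.148,-0.102,0,0],[0.3,0.148,-0.102,0,0],[0.3,0.148,-0.102,0,0],[0.3,0.148,-0.102,0,0],[0.3,0.148,-0.102,0,0],[0.3,0.148,-0.102,0,0],[0.3,0.148,-0.102,-0.05,0],[0.3,0.148,-0.102,-0.1,0],[0.3,0.148,-0.102,-0.14,0],[0.3,0.148,-0.102,-0.155,0],[0.3,0.148,-0.102,-0.155,0],[0.3,0.148,-0.102,-0.155,0]]]'
python3 - <<'E'
from h import *
snap('scene','s14.png',(270,180,410,320),4.5)
print(monitor.sense()['eef_pos'])
E
```

```text
time_s: 24.35
eef_pos: [522.2, -29.3, 74.0]
ee_rot: [-0.0, 0.911, -0.412, 0.0]
force: [0.6, -1.3, 0.9]
grip_width: 0.349
[522.56168131 -29.46955346  74.57694476]
```

View pics/s14.png

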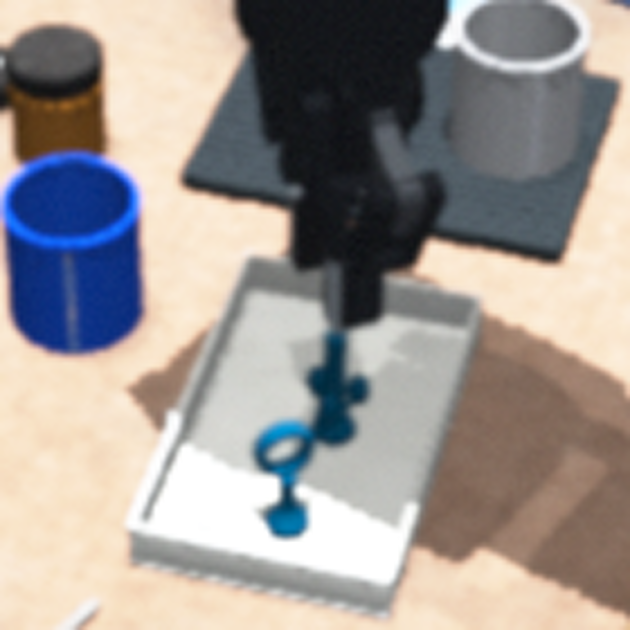

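```bash
python3 -m pendant '[[[0.3,0,0,-0.01,0],[0.3,0,0,-0.02,0],[0.3,0,0,-0.03,0],[0.3,0,0,-0.0375,0],[0.3,0,0,-0.0375,0]]]'
python3 -m pendant '[[[0.4,0,0,0,0],[0.5,0,0,0,0],[0.55,0,0,0,0],[0.6,0,0,0,0],[0.65,0,0,0,0],[0.7,0,0,0,0],[0.75,0,0,0,0],[0.8,0,0,0,0],[0.85,0,0,0,0],[1,0,0,0,0],[1,0,0,0,0],[1,0,0,0,0]]]' 20
python3 - <<'E'
from h import *
snap('scene','s15.png',(270,180,410,320),4.5)
E
```

```text
time_s: 24.9
eef_pos: [521.4, -29.4, 34.5]
ee_rot: [0.0, 0.911, -0.413, -0.001]
force: [-1.3, -0.5, 0.7]
grip_width: 0.348
time_s: 26.1
eef_pos: [522.0, -29.6, 35.8]
ee_rot: [-0.0, 0.911, -0.413, -0.0]
force: [0.4, 0.1, 0.7]
grip_width: 0.085
```

View pics/s15.png

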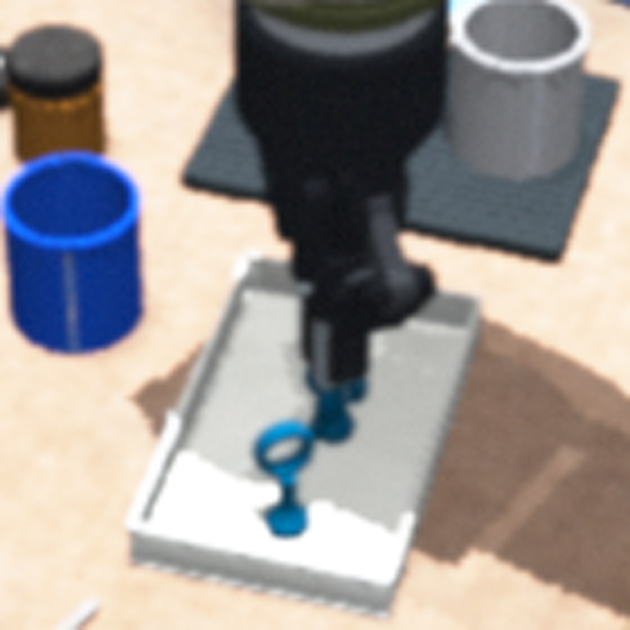

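```bash
python3 -m pendant '[[[1,0,0,0.005,0],[1,0,0,0.015,0],[1,0,0,0.03,0],[1,0,0,0.05,0],[1,0,0,0.07,0],[1,0,0,0.08,0],[1,0,0.02,0.08,0],[1,0,0.05,0.08,0],[1,0,0.08,0.08,0],[1,0,0.11,0.08,0],[1,0,0.14,0.08,0],[1,0,0.165,0.08,0],[1,0,0.1795,0.08,0],[1,0,0.1795,0.08,0],[1,0,0.1795,0.06,0],[1,0,0.1795,0.04,0],[1,0,0.1795,0.03,0],[1,0,0.1795,0.025,0],[1,0,0.1795,0.025,0],[1,0,0.1795,0.025,0]]]'
python3 - <<'E'
from h import *
snap('scene','s16.png',(260,260,360,380),6)
snap('top','t16.png',(170,250,290,350),6)
print(monitor.sense()['eef_pos'])
E
```

```text
time_s: 28.15
eef_pos: [522.5, 149.7, 61.5]
ee_rot: [-0.0, 0.911, -0.413, 0.001]
force: [-0.3, 0.7, -0.1]
grip_width: 0.08
[522.47369294 149.87389527  61.55292753]
```

View pics/s16.png

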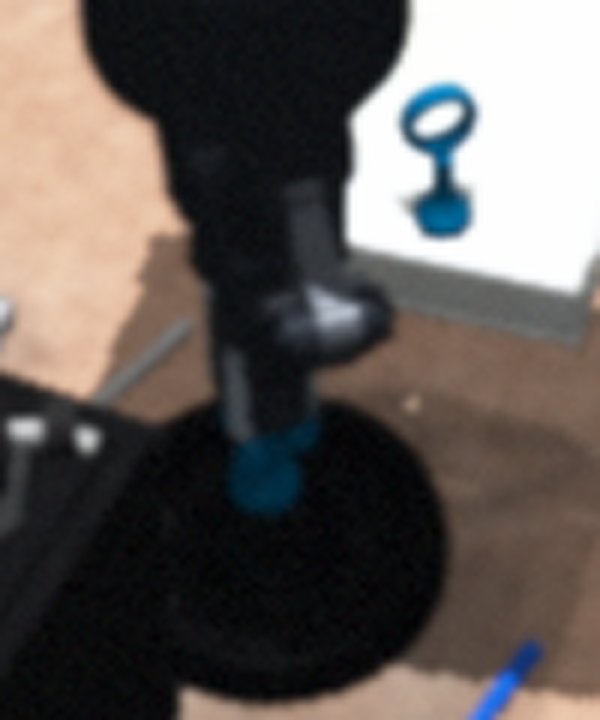

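View pics/t16.png

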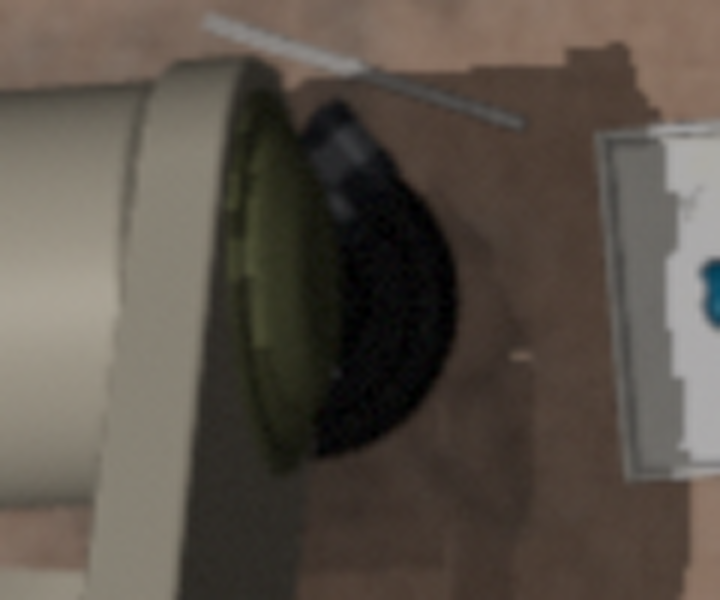

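Run:
```python
from h import *
n='scene';b=np.load('last_scene.npz')['im'][...,::-1];x0,y0,s=260,300,7
c=cv2.resize(b[y0:y0+85,x0:x0+90],None,fx=s,fy=s,interpolation=cv2.INTER_CUBIC)
c=np.uint8(255*np.clip(c/255.,0,1)**0.45)
def circ(cx,cy,zz,r,col):
    a=np.linspace(0,2*np.pi,60); p=proj(n,np.c_[cx+r*np.cos(a),cy+r*np.sin(a),a*0+zz])
    cv2.polylines(c,[np.int32(((p-[x0,y0]+.5)*s))],True,col,1)
circ(522.5,149.8,27.7,9,(0,0,255))
for r,zz in((46,0),(46,17),(33,17),(19,15),(14.5,15)):circ(522,150,zz,r,(0,255,0))
cv2.imwrite('pics/o16.png',c)
```

```text
(no output)
```

View pics/o16.png

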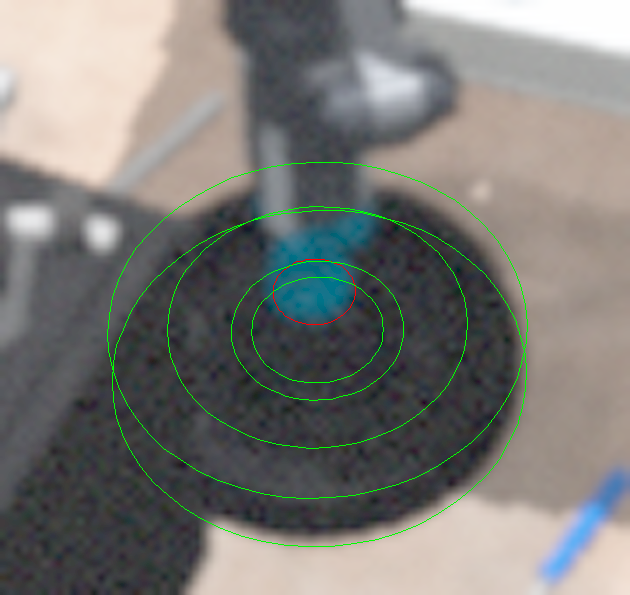

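```bash
python3 -m pendant '[[[1,-0.0005,0,-0.004,0],[1,-0.0005,0,-0.008,0],[1,-0.0005,0,-0.012,0],[1,-0.0005,0,-0.015,0],[1,-0.0005,0,-0.018,0],[1,-0.0005,0,-0.018,0]]]'
```

```text
time_s: 28.85
eef_pos: [521.3, 149.9, 42.3]
ee_rot: [0.0, 0.911, -0.413, -0.0]
force: [-0.4, -0.5, -0.3]
grip_width: 0.089
```

```bash
python3 -m pendant '[[[1,0,0,-0.0006,0],[1,0,0,-0.001,0],[1,0,0,-0.001,0]]]'
python3 - <<'E'
from h import *
b=snap('scene','s17.png',(250,290,350,390),6)
c=cv2.imread('pics/s17.png');cv2.imwrite('pics/s17.png',np.uint8(255*(c/255.)**.5))
print(monitor.sense()['eef_pos'],monitor.sense()['force'])
E
```

```text
time_s: 29.15
eef_pos: [521.6, 149.9, 41.8]
ee_rot: [-0.0, 0.911, -0.413, 0.0]
force: [-1.3, 0.3, 0.7]
grip_width: 0.083
[521.56253365 149.94802396  41.85830209] [-0.12212241  0.15093872  0.36668671]
```

View pics/s17.png

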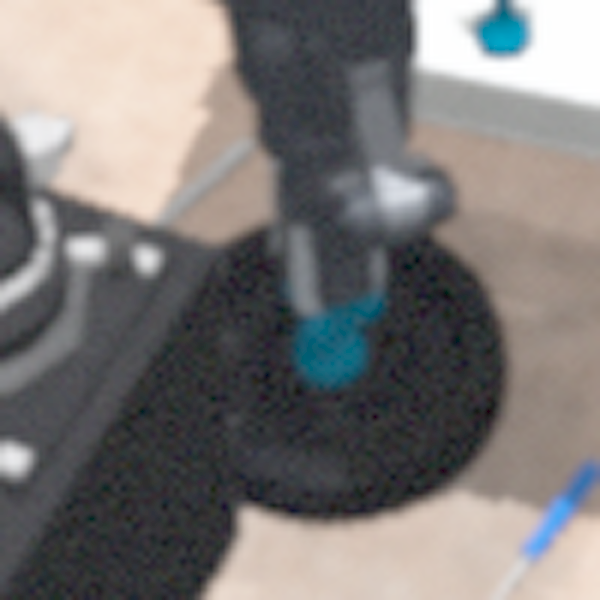

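```bash
python3 -m pendant '[[[1,0,0,-0.0005,0],[1,0,0,-0.0005,0],[1,0,0,-0.0005,0]]]'
```

```text
time_s: 29.5
eef_pos: [521.5, 150.0, 41.3]
ee_rot: [-0.0, 0.911, -0.413, 0.0]
force: [-0.3, 0.3, -0.7]
grip_width: 0.084
```

```bash
python3 -m pendant '[[[1,0,0,-0.0005,0],[1,0,0,-0.0005,0],[1,0,0,-0.0005,0]]]';  python3 -m pendant '[[[1,0,0,-0.0005,0],[1,0,0,-0.0005,0],[1,0,0,-0.0005,0]]]'
```

```text
time_s: 29.8
eef_pos: [521.8, 150.0, 41.2]
ee_rot: [-0.0, 0.911, -0.413, 0.0]
force: [-1.1, -0.1, 5.7]
grip_width: 0.085
time_s: 30.1
eef_pos: [522.0, 150.0, 41.2]
ee_rot: [-0.0, 0.911, -0.413, 0.001]
force: [-2.4, 0.6, 8.8]
grip_width: 0.085
```

Contact at the expected floor height. I'll ease up slightly, open slowly, retract and look.

```bash
python3 -m pendant '[[[1,0,0,0.0005,0],[1,0,0,0.0005,0],[0.75,0,0,0.0005,0],[0.65,0,0,0.0005,0],[0.5,0,0,0.0005,0],[0.35,0,0,0.0005,0],[0.3,0,0,0.0005,0],[0.3,0,0,0.0005,0],[0.3,0,0,0.015,0],[0.3,0,0,0.04,0],[0.3,0,0,0.08,0],[0,0,-0.05,0.13,-20],[0,0,-0.1,0.16,-41],[-0.5,0,-0.15,0.16,-41],[-0.8,-0.1,-0.2,0.16,-41],[-0.8,-0.1,-0.25,0.16,-41],[-0.8,-0.1,-0.25,0.16,-41],[-0.8,-0.1,-0.25,0.16,-41],[-0.8,-0.1,-0.25,0.16,-41]]]'
python3 - <<'E'
from h import *
snap('scene','s18.png',(240,160,440,400),3)
snap('top','t18.png',(180,260,260,340),7)
print(monitor.sense()['eef_pos'],monitor.sense()['ee_rot'])
c=cv2.imread('pics/t18.png');cv2.imwrite('pics/t18.png',np.uint8(255*(c/255.)**.6))
E
python3 - <<'E'
from fit import *
run('top','bud',(522,150,8),0); run('scene','bud',(522,150,8),0)
E
```

```text
time_s: 32.0
eef_pos: [421.1, -101.2, 200.6]
ee_rot: [-0.0, 0.708, -0.707, 0.0]
force: [-0.4, 0.4, 0.3]
grip_width: 0.901
[421.94597396 -99.56138106 200.34874054] [-2.06751489e-04  7.08766361e-01 -7.05443266e-01  4.50689752e-05]
top bud [522.7 149.2] 5.5 36.7 131.0
scene bud [522.3 150.5] 2.8 118.8 340.0
```

View pics/s18.png

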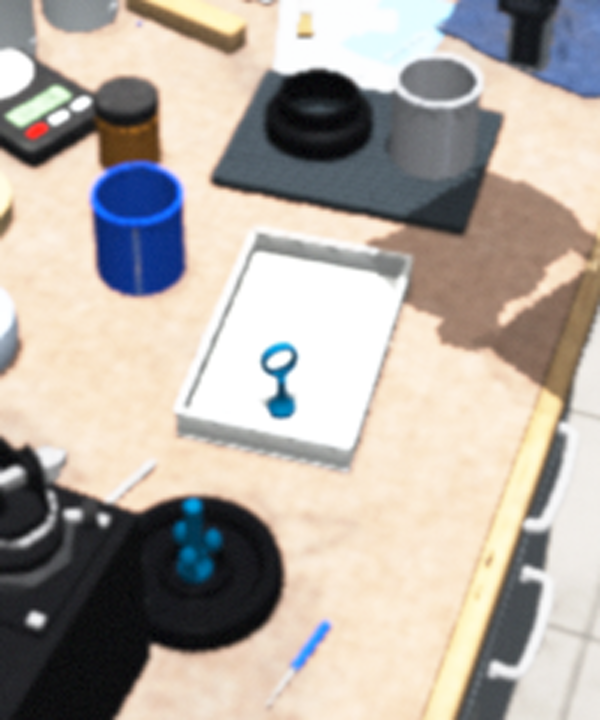

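View pics/t18.png

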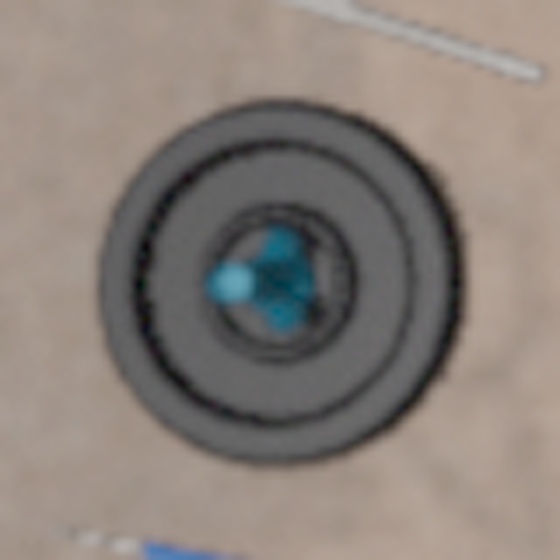

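```bash
python3 -m pendant '[[[-0.8,0.085,-0.119,0,0],[-0.8,0.085,-0.119,0,0],[-0.8,0.085,-0.119,0,0],[-0.8,0.085,-0.119,0,0],[-0.8,0.085,-0.119,0,0],[-0.8,0.085,-0.119,-0.05,0],[-0.8,0.085,-0.119,-0.09,0],[-0.8,0.085,-0.119,-0.13,0],[-0.8,0.085,-0.119,-0.15,0],[-0.8,0.085,-0.119,-0.159,0],[-0.8,0.085,-0.119,-0.159,0],[-0.8,0.085,-0.119,-0.159,0]]]' 40
python3 -m pendant '[[[-0.5,0,0,0,0],[-0.2,0,0,0,0],[1,0,0,0,0],[1,0,0,0,0],[1,0,0,0,0],[1,0,0,0,0]]]' 40
```

```text
time_s: 33.3
eef_pos: [507.2, -218.8, 42.7]
ee_rot: [-0.0, 0.709, -0.705, 0.001]
force: [-0.3, -0.1, 0.7]
grip_width: 0.899
time_s: 33.9
eef_pos: [507.1, -219.4, 42.8]
ee_rot: [-0.0, 0.709, -0.705, 0.001]
force: [-1.5, 1.2, 7.1]
grip_width: 0.64
```

```bash
python3 -m pendant '[[[1,0,0,0.01,0],[1,0,0,0.04,0],[1,0,0,0.08,0],[1,0,0.01,0.11,0],[1,0.005,0.05,0.11,0],[1,0.01,0.1,0.11,0],[1,0.015,0.15,0.11,0],[1,0.015,0.2,0.11,0],[1,0.015,0.25,0.11,0],[1,0.015,0.3,0.11,0],[1,0.015,0.34,0.11,0],[1,0.015,0.36,0.11,0],[1,0.015,0.369,0.11,0],[1,0.015,0.369,0.11,0],[1,0.015,0.369,0.085,0],[1,0.015,0.369,0.065,0],[1,0.015,0.369,0.065,0],[1,0.015,0.369,0.065,0]]]'
python3 - <<'E'
from h import *
snap('scene','s19.png',(240,200,400,400),3.5)
p=monitor.sense()['eef_pos'];print(p)
c=cv2.imread('pics/s19.png');c=np.uint8(255*(c/255.)**.6);n='scene'
def circ(cx,cy,zz,r,col,x0=240,y0=200,s=3.5):
    a=np.linspace(0,2*np.pi,60); q=proj(n,np.c_[cx+r*np.cos(a),cy+r*np.sin(a),a*0+zz])
    cv2.polylines(c,[np.int32(((q-[x0,y0]+.5)*s))],True,col,1)
for zz in(0,60):circ(p[0],p[1],p[2]-32.8+zz,28,(0,255,0))
cv2.imwrite('pics/s19.png',c)
E
```

```text
time_s: 35.7
eef_pos: [522.0, 148.9, 107.0]
ee_rot: [-0.0, 0.708, -0.706, 0.0]
force: [0.6, 0.6, -2.1]
grip_width: 0.637
[522.23971895 149.17668347 107.4493548 ]
```

View pics/s19.png

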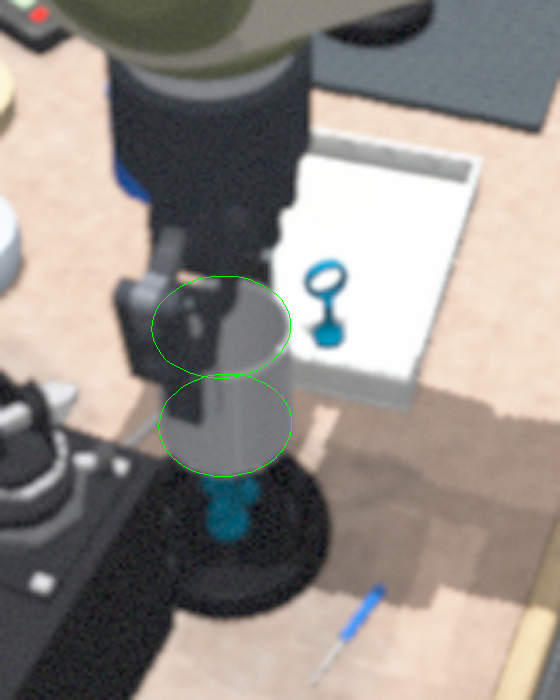

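```bash
python3 -m pendant '[[[1,0,0.0005,-0.01,0],[1,0,0.0005,-0.02,0],[1,0,0.0005,-0.03,0],[1,0,0.0005,-0.04,0],[1,0,0.0005,-0.05,0],[1,0,0.0005,-0.055,0],[1,0,0.0005,-0.06,0],[1,0,0.0005,-0.06,0]]]'
python3 -m pendant '[[[1,0,0,-0.002,0],[1,0,0,-0.004,0],[1,0,0,-0.0055,0],[1,0,0,-0.0055,0]]]'
```

```text
time_s: 36.55
eef_pos: [521.3, 150.4, 45.7]
ee_rot: [0.0, 0.709, -0.705, -0.0]
force: [-0.1, -1.0, -2.0]
grip_width: 0.638
time_s: 36.95
eef_pos: [521.6, 150.4, 40.9]
ee_rot: [-0.0, 0.709, -0.705, 0.0]
force: [0.1, 0.7, -2.3]
grip_width: 0.635
```

```bash
python3 -m pendant '[[[1,0,0,-0.0005,0],[1,0,0,-0.001,0],[1,0,0,-0.001,0]]]';  python3 -m pendant '[[[1,0,0,-0.0005,0],[1,0,0,-0.001,0],[1,0,0,-0.001,0]]]'
```

```text
time_s: 37.25
eef_pos: [521.6, 150.5, 40.8]
ee_rot: [-0.0, 0.709, -0.705, 0.0]
force: [-3.8, 0.1, 8.6]
grip_width: 0.64
time_s: 37.55
eef_pos: [521.7, 150.5, 40.7]
ee_rot: [-0.0, 0.709, -0.705, 0.0]
force: [-8.6, 0.0, 19.5]
grip_width: 0.634
```

```bash
python3 -m pendant '[[[1,0,0,0.0015,0],[0.2,0,0,0.0015,0],[-0.3,0,0,0.0015,0],[-0.8,0,0,0.0015,0],[-0.8,0,0,0.0015,0],[-0.8,0,0,0.02,0],[-0.8,0,0,0.06,0],[-0.8,0,0,0.11,0],[-0.8,-0.02,-0.05,0.15,0],[-0.7,-0.1,-0.25,0.15,0],[-0.7,-0.1,-0.25,0.15,0],[-0.7,-0.1,-0.25,0.15,0],[-0.7,-0.1,-0.25,0.15,0],[-0.7,-0.1,-0.25,0.15,0],[-0.7,-0.1,-0.25,0.15,0]]]' 30
python3 - <<'E'
from h import *
snap('scene','s20.png',(240,160,440,400),3)
snap('top','t20.png',(180,260,260,340),7)
c=cv2.imread('pics/t20.png');cv2.imwrite('pics/t20.png',np.uint8(255*(c/255.)**.6))
from scipy.optimize import least_squares
for n in('top','scene'):
    P=cloud(n,np.load(f'last_{n}.npz')['d']).reshape(-1,3);K,D,R,t=cam(n);C=-R.T@t
    for c0,lo,hi,r in(((522,150),20,66,28),((584.6,-217),28,42,27)):
        q=P[(abs(np.hypot(P[:,0]-c0[0],P[:,1]-c0[1])-r)<5)&(P[:,2]>lo)&(P[:,2]<hi)]
        q=q[((q[:,:2]-c0)@(C[:2]-c0))>0]
        print(n,len(q),least_squares(lambda c:np.hypot(q[:,0]-c[0],q[:,1]-c[1])-r,c0,loss='soft_l1').x.round(1))
    q=P[(abs(np.hypot(P[:,0]-522,P[:,1]-150)-26.5)<6)&(P[:,2]>50)];print('top z',np.percentile(q[:,2],[50,90,98]))
E
```

```text
time_s: 39.05
eef_pos: [420.7, -102.3, 189.0]
ee_rot: [0.0, 0.707, -0.707, 0.0]
force: [-0.3, -0.0, 0.2]
grip_width: 0.851
top 166 [521.2 149.3]
top 124 [ 584.9 -218.7]
top z [66.45723906 69.48270453 70.85169932]
scene 700 [521.4 150.7]
scene 178 [ 585.  -217.4]
top z [61.72246839 68.70967819 70.00715579]
```

View pics/s20.png

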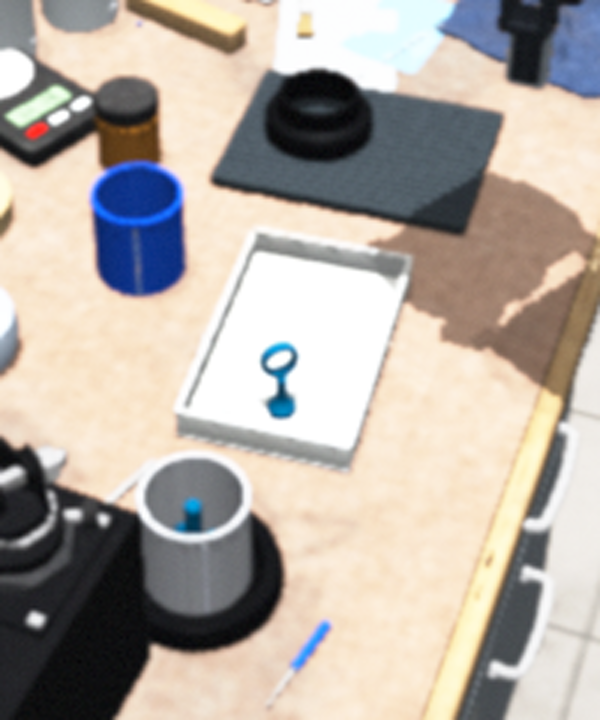

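View pics/t20.png

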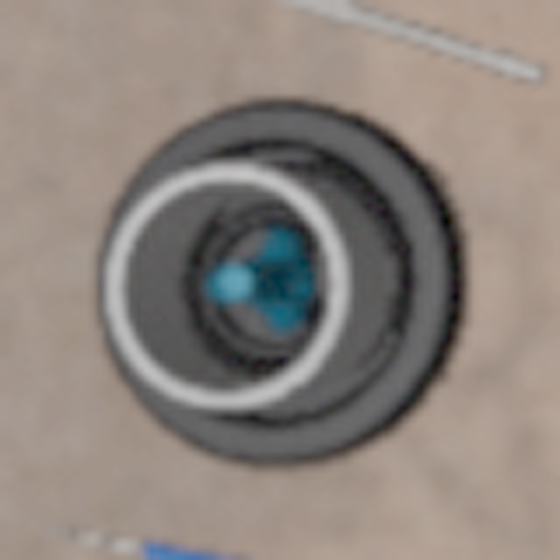

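```bash
python3 -m pendant '[[[-0.5,0.163,-0.1175,0,0],[-0.5,0.163,-0.1175,0,0],[-0.5,0.163,-0.1175,0,0],[-0.5,0.163,-0.1175,0,0],[-0.5,0.163,-0.1175,0,0],[-0.5,0.163,-0.1175,0,0],[-0.5,0.163,-0.1175,0,0],[-0.5,0.163,-0.1175,-0.05,0],[-0.5,0.163,-0.1175,-0.1,0],[-0.5,0.163,-0.1175,-0.13,0],[-0.5,0.163,-0.1175,-0.145,0],[-0.5,0.163,-0.1175,-0.145,0],[-0.5,0.163,-0.1175,-0.145,0]]]' 30
python3 -m pendant '[[[-0.5,0,0,-0.005,0],[-0.5,0,0,-0.01,0],[-0.5,0,0,-0.0145,0],[-0.5,0,0,-0.0145,0]]]'
```

```text
time_s: 40.45
eef_pos: [585.3, -217.2, 45.9]
ee_rot: [-0.0, 0.709, -0.705, 0.001]
force: [0.9, 0.9, 0.4]
grip_width: 0.748
time_s: 40.85
eef_pos: [584.3, -216.9, 28.7]
ee_rot: [0.0, 0.709, -0.705, -0.0]
force: [-1.3, 0.4, 0.6]
grip_width: 0.747
```

```bash
python3 -m pendant '[[[-0.3,0,0,0.0005,0],[-0.1,0,0,0.0005,0],[1,0,0,0.0005,0],[1,0,0,0.0005,0],[1,0,0,0.0005,0],[1,0,0,0.0005,0]]]' 30
python3 -m pendant '[[[1,0,0,0.005,0],[1,0,0,0.02,0],[1,0,0,0.05,0],[1,0,0,0.09,0],[1,0,0,0.11,0],[1,0,0,0.11,0]]]'
python3 - <<'E'
from h import *
snap('scene','s21.png',(280,80,440,240),4)
E
```

```text
time_s: 41.45
eef_pos: [584.8, -217.2, 30.3]
ee_rot: [-0.0, 0.709, -0.705, 0.0]
force: [-0.6, 0.0, 6.0]
grip_width: 0.612
time_s: 42.05
eef_pos: [585.8, -217.7, 144.0]
ee_rot: [-0.001, 0.709, -0.705, 0.003]
force: [-0.4, -0.4, -0.1]
grip_width: 0.611
```

View pics/s21.png

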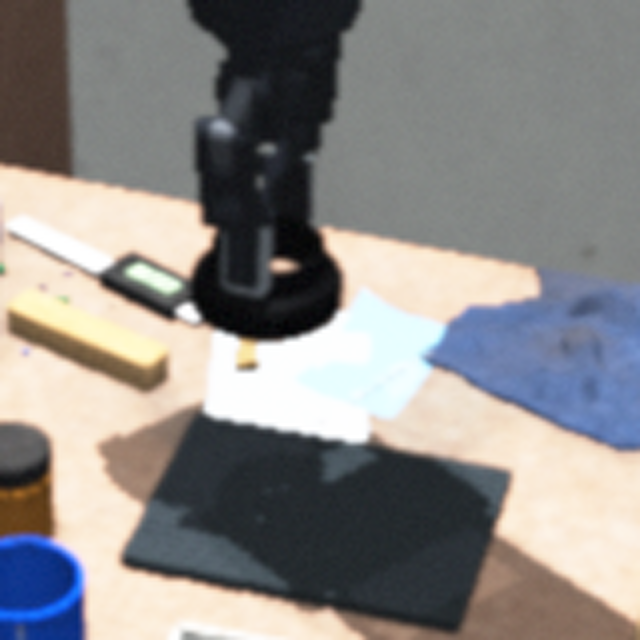

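```bash
python3 -m pendant '[[[1,-0.005,0.03,0.01,0],[1,-0.015,0.08,0.01,0],[1,-0.025,0.13,0.01,0],[1,-0.035,0.18,0.01,0],[1,-0.045,0.23,0.01,0],[1,-0.055,0.28,0.01,0],[1,-0.06,0.32,0.01,0],[1,-0.063,0.35,0.01,0],[1,-0.063,0.3675,0.01,0],[1,-0.063,0.3675,0.01,0],[1,-0.063,0.3675,-0.015,0],[1,-0.063,0.3675,-0.035,0],[1,-0.063,0.3675,-0.04,0],[1,-0.063,0.3675,-0.04,0],[1,-0.063,0.3675,-0.04,0]]]'
python3 - <<'E'
from h import *
snap('scene','s22.png',(240,220,400,400),3.5)
p=monitor.sense()['eef_pos'];print(p)
c=cv2.imread('pics/s22.png');c=np.uint8(255*(c/255.)**.6);n='scene'
def circ(cx,cy,zz,r,col,x0=240,y0=220,s=3.5):
    a=np.linspace(0,2*np.pi,60); q=proj(n,np.c_[cx+r*np.cos(a),cy+r*np.sin(a),a*0+zz])
    cv2.polylines(c,[np.int32(((q-[x0,y0]+.5)*s))],True,col,1)
circ(p[0],p[1],p[2]-20,36,(0,255,0));circ(521.5,150.3,68,28,(0,0,255))
cv2.imwrite('pics/s22.png',c)
E
```

```text
time_s: 43.6
eef_pos: [522.0, 150.1, 100.5]
ee_rot: [-0.0, 0.709, -0.706, 0.0]
force: [0.6, -0.6, -0.4]
grip_width: 0.612
[522.07125577 150.16484285 100.69632939]
```

View pics/s22.png

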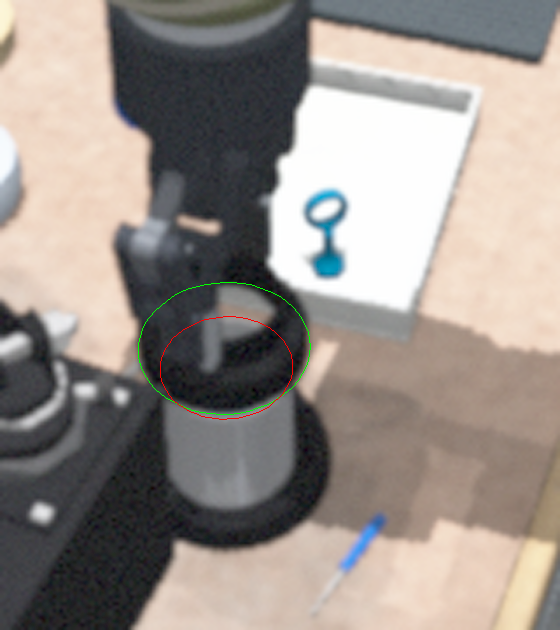

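```bash
python3 -m pendant '[[[1,-0.0005,0,-0.005,0],[1,-0.0005,0,-0.01,0],[1,-0.0005,0,-0.015,0],[1,-0.0005,0,-0.02,0],[1,-0.0005,0,-0.02,0]]]'
python3 -m pendant '[[[1,0,0,-0.002,0],[1,0,0,-0.0035,0],[1,0,0,-0.0035,0]]]'
python3 -m pendant '[[[1,0,0,-0.001,0],[1,0,0,-0.0015,0],[1,0,0,-0.0015,0]]]'
```

```text
time_s: 44.15
eef_pos: [520.6, 150.4, 78.9]
ee_rot: [0.001, 0.709, -0.705, -0.001]
force: [-0.2, -0.2, -0.3]
grip_width: 0.613
time_s: 44.45
eef_pos: [521.1, 150.4, 76.4]
ee_rot: [-0.0, 0.709, -0.705, 0.0]
force: [0.3, -0.5, 0.2]
grip_width: 0.614
time_s: 44.75
eef_pos: [521.4, 150.5, 76.2]
ee_rot: [-0.001, 0.709, -0.705, 0.001]
force: [-4.6, -0.1, 12.6]
grip_width: 0.609
```

```bash
python3 -m pendant '[[[1,0,0,0.001,0],[0,0,0,0.001,0],[-0.3,0,0,0.001,0],[-0.5,0,0,0.001,0],[-0.5,0,0,0.001,0],[-0.5,0,0,0.015,0],[-0.5,0,0,0.05,0],[-0.5,0,0,0.1,0],[-0.5,-0.02,-0.05,0.13,0],[-0.5,-0.1,-0.25,0.13,0],[-0.5,-0.1,-0.25,0.13,0],[-0.5,-0.1,-0.25,0.13,0],[-0.5,-0.1,-0.25,0.13,0],[-0.5,-0.1,-0.25,0.13,0],[-0.5,-0.1,-0.25,0.13,0],[-0.5,-0.1,-0.25,0.13,0]]]'
python3 - <<'E'
from h import *
snap('scene','s23.png',(200,160,440,400),3)
snap('top','t23.png',(180,140,420,340),3.2)
c=cv2.imread('pics/t23.png');cv2.imwrite('pics/t23.png',np.uint8(255*(c/255.)**.6))
for n in('top','scene'):
    P=cloud(n,np.load(f'last_{n}.npz')['d']).reshape(-1,3)
    for r0,r1 in((23.5,26.5),(29,35)):
        q=P[(np.hypot(P[:,0]-521.4,P[:,1]-150.3)<r1)&(np.hypot(P[:,0]-521.4,P[:,1]-150.3)>r0)&(P[:,2]>60)]
        print(n,r0,len(q),np.percentile(q[:,2],[10,50,90]).round(1))
        h=q[q[:,2]>q[:,2].max()-6]; A=np.c_[h[:,:2]-[521,150],np.ones(len(h))]; print('tilt',np.linalg.lstsq(A,h[:,2],rcond=None)[0].round(3))
E
```

```text
time_s: 46.35
eef_pos: [421.0, -99.6, 204.8]
ee_rot: [-0.0, 0.708, -0.706, -0.0]
force: [0.7, 0.9, -0.2]
grip_width: 0.748
top 23.5 132 [85.5 87.5 89.5]
tilt [-1.0000e-02 -2.2000e-02  8.9663e+01]
top 29 399 [69.6 71.7 74. ]
tilt [-0.0000e+00 -7.0000e-03  7.3043e+01]
scene 23.5 385 [63.9 83.2 88.8]
tilt [ 0.0000e+00 -7.0000e-03  8.8025e+01]
scene 29 311 [69.4 72.1 73.9]
tilt [1.000e-03 1.100e-02 7.402e+01]
```

View pics/s23.png

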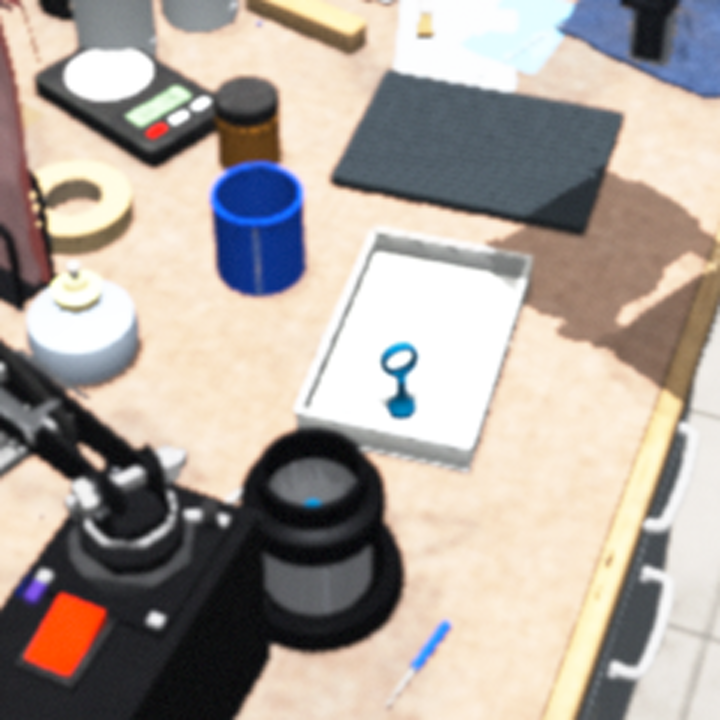

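View pics/t23.png

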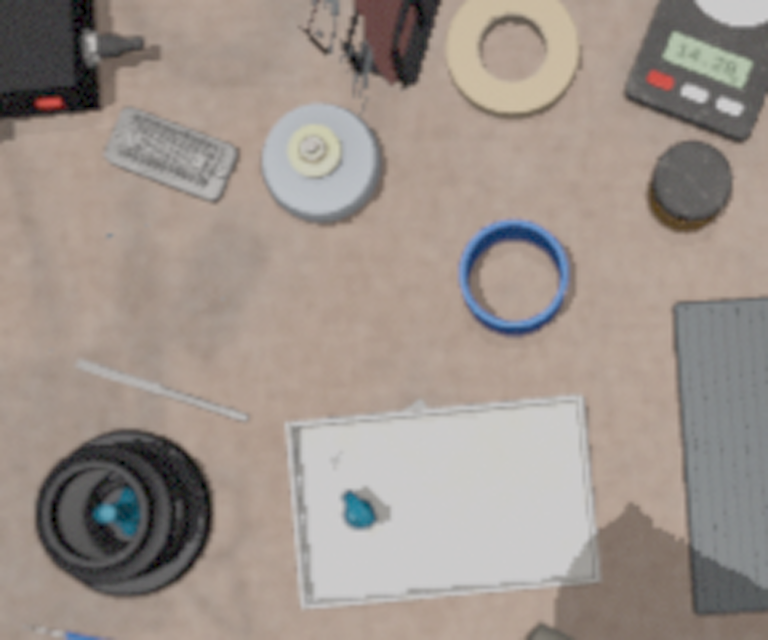

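The collar top is at 88 mm and its shoulder at 72 mm, both level and as expected when seated. The bud wax is upright inside, the ring wax is upright in the tray, and the lamp and jar haven't moved. I'm handing the job in.

```bash
python3 -c "
from rig import order
print(order.finish_job())"
```

```text
the job is handed in; nothing more can be done
None
```

The waxes are swapped and the casting set-up is back together. I handed the job in at about 46 s of the 144 s allowed.

**What I did:** I stood the collar and then the flask upright, apart, on the mat. The ring wax went into the parts tray and the bud wax into the base's socket. Then I put the flask back over it and the collar back on the flask.

**Last checks:**
- **Collar:** the depth readings put its top at about 88 mm and its shoulder at about 72 mm. Both match a fully seated flask and collar, and both are level to within about 1°.
- **Waxes:** the last pictures show the bud wax upright inside the flask and the ring wax upright in the tray.
- **Lamp and jar:** they look unmoved in the last pictures, judged by eye.
- **Contact forces:** the highest force I saw was about 20 N, when seating the flask.

**Disagreement:** the two cameras differed by 1–5 mm in y around the base. I used values in between, and everything fitted within the available play. No check failed.

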